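# Clear the organiser, load the connector shell, put the stock back

## Task

The brass connector shell is hemmed in behind the jar, the bottle and the tin on the bench organiser. First move all three, upright, onto the steel side tray; then take the connector shell out and stand it inside the ring of the assembly nest; and only then put the jar, the bottle and the tin back, each centred on the very cork pad it came from. Do not tip anything over, and leave the mug, the dish and the screwdriver where they are.

Things in the scene. Friction and masses are not known exactly. Their poses are not given: they have to be found in the camera images.
- organiser: Fixed grey board, 6 mm thick, x -105..65, y -135..135 mm, with red bins behind it (x 65..155 mm, 50 mm tall). Origin at table height in the middle of the far part; x points away from the robot to the bins, z up. Three cork pads, 72 mm across, flush with its top, centred at (x, y) (-22, 70), (-64, 0), (-22, -70) mm; jar, bottle and tin start one centred on each, in varying order.
- jar: Loose, upright, closed clear-glass jar with a black lid: body 60 mm in diameter to 72 mm height, lid 57 mm in diameter, 88 mm tall overall, about 250 g. Origin at the centre of its underside, z up. Round: its yaw does not matter.
- bottle: Loose, upright white plastic bottle with a narrow neck and grey nozzle: body 46 mm in diameter to 74 mm height, then the shoulder, 102 mm tall overall, about 130 g. Origin at the centre of its underside, z up. Round: its yaw does not matter.
- tin: Loose, upright plain metal tin: straight cylinder 55 mm in diameter, 88 mm tall, flat top, about 200 g. Origin at the centre of its underside, z up. Round: its yaw does not matter.
- connector: Loose brass connector shell standing upright behind the others, near the organiser's origin: a cylinder 28 mm in diameter to 31 mm height with a 22 mm collar on top, black insert with three pins facing up, 36 mm tall overall, about 60 g. Origin at the centre of its underside, z up. Round: its yaw does not matter.
- side_tray: Fixed open steel tray, empty at the start: 270 mm along its x, 112 mm along its y, walls 5 mm thick and 14 mm tall overall, inner floor 5 mm above the table. Origin at the centre of its underside, z up. It lies to the left or the right of the organiser. The three things fit in a row along its x, about 83 mm apart.
- nest: Fixed assembly nest: aluminium plate 100 x 80 mm (x, y), 6 mm thick, with a low black ring in its middle, 50 mm inner and 60 mm outer diameter, 5 mm tall above the plate (its top 11 mm above the table). Origin at the centre of the plate's underside, z up, on the ring's axis; the floor inside the ring is 6 mm above the table. It lies on the other side of the organiser from the side tray.
- mug: Bystander, to be left alone: loose white mug, 76 mm in diameter, 90 mm tall, handle on its +y side, beyond the work. Origin at the centre of its underside.
- dish: Bystander, to be left alone: loose round steel dish, 90 mm in diameter, 35 mm tall, beyond the work. Origin at the centre of its underside.
- screwdriver: Bystander, to be left alone: loose screwdriver lying on the bench between the robot and the organiser, its shaft along its own x. Origin on the table under it.
Things that resemble listed ones, but are neither listed nor needed, are in the scene too. Of the things shaped like the connector, the brass one is meant.

How it is judged:
By the outcome, as a careful person would: the job done as asked, in the order asked, and still so for the second after the job is handed in, with the robot touching nothing.
It also fails if it takes over 138 s, if anything falls off the work surface, if the arm or the gripper's body presses on something with over 40 N, if the wrist force passes 120 N, or if a joint passes its speed limit or range.

## Robot

A 7-joint arm with a two-finger parallel gripper is mounted at the origin on the work surface. World frame = base frame: x ahead of the robot, y to its left, z up, the work surface at z = 0. Lengths are in mm, angles in rad, forces in N, time in s.
With the tool pointing down it reaches from about 400 to 900 mm from the base axis. Payload 5.5 kg.
Tool frame: the origin (TCP) lies midway between the tips of the shut fingers; the grasp point (between the pads) lies 19 mm behind it (manip.grip_depth is the z of the grasp point in the tool frame, in mm); z points along the fingers, y is the direction in which the jaws open and shut (so a half turn about z gives the same grasp; the last joint's range is limited). The gripper opens to 85 mm and grips with 20 to 120 N. Pads are 22 mm wide; open, the fingers measure 114 mm over their backs; the gripper's body (76 mm by 85 mm) begins 54 mm behind the grasp point. The pads swing forward as they close: fully open they stand 13 mm farther back than shut.
Start: joints at [-0.982, 0.501, -0.427, 1.55, 0.221, 1.138, -0.21], TCP at [208.006, 615.819, 231.31] pointing down, gripper open.
Joint ranges: [-2.88, 2.88], [-0.31, 2.03], [-1.54, 1.56], [0.2, 2.42], [-1.41, 4.55], [0.19, 2.02], [-2.57, 2.57]. Speed limits (rad/s): [2.57, 2.57, 3.14, 3.14, 3.14, 3.14, 3.14].

## Interface

Orientations are given as a rotation vector (axis times angle).
In Python, from plant import manip, snapshot, spotter gives the robot as it stands.
- The arm moves only by the tool drive_tool, never from a script. Its argument "series" is one flat list of numbers, 7 for each row, row after row: the shift along the tool's x, y, z each as a share of 0.2 m, from -1 to 1, then the turn, a rotation vector about the tool's x, y, z each as a share of 45 degrees, from -1 to 1, then the closure, from -1 (fully open) to 1 (shut). In form: [tx, ty, tz, rx, ry, rz, jaw, tx, ty, tz, rx, ry, rz, jaw, ...]. A call has exactly 8 rows; each row is the pose to reach, as a shift and turn from the pose commanded when the call began, along the tool's axes at that moment; what a row does not reach only later rows make up. A row lasts 1/12 s, in which the tool goes at most 41.7 mm and 7.16 degrees, less where a joint would pass 70% of its speed; a pose out of reach is approached as far as the arm can. A call with a number of a shift or a turn outside -1 to 1 is refused whole. A call with a gripper value outside its range is refused whole. The fingers move at their own pace and stop on an object; "force" is the grip in N (left out, the last holds). Time passes only in rows, so rows that repeat a pose let the fingers close, or fill a call up. It gives the time, the measured TCP pose, the force and the opening at its end, in the units of the state.
- manip.get_obs(): the state, without advancing time (a new reading comes with each control period).
- snapshot(name): name is "scene" or "top" or "wrist"; returns a dict with "image" (400x640x3 uint8, red, green, blue), "camera_matrix" (3x3 intrinsics, pixels), "R" (3x3) and "t" (3): a world point X has camera coordinates R X + t. Camera axes: x right, y down, z forward; pixel columns grow to the right and rows downward; lengths in mm; the calibration is good to about 2 mm. A picture is of the moment at which its call begins. There is no depth.
- manip.job_done(): hands the job in, once; it reports no verdict.
Trained networks look in a picture, given as the dict that the camera call returned (one of the last four; its "shot" number tells which), for a name from the list of things; names that differ only in an ending like _2 or _b are one class to them, and where a whole thing is asked for, a point or a joint stands for the part that bears it (a point fixed in the world has none). Each returns a list of dicts, best first, with "confidence" (0 to 1); they miss things now and then, are a little off and sometimes report something else, mostly with a low value. They report only what shows in the picture. A call takes as long as a camera call. They do not tell look-alikes from the thing itself.
- spotter.cut_out(target, picture): "mask" (400x640 bool, what is visible of it) and "pixel" ([column, row] in pixels, amid what is visible of it).
- spotter.spot_point(target, picture): "pixel" ([column, row] in pixels: a listed point, or the origin of a listed thing).
The state is a dict: "clock": time; "q": joint angles; "qvel": joint speeds; "joint_efforts": joint torques, N m; "position": TCP position; "orientation": TCP orientation; "wrist_force": force on the tool from outside, world axes, zero at the start; "torque": the same for the moment, N m; "width": finger opening in mm.
Only numpy, scipy, OpenCV 4.12 (cv2) and the standard library are available. Lean on these libraries where they do the work, as an engineer would, in place of code of your own. Each camera call takes 0.05 s, during which the arm holds its last target.

## Working session

There is one attempt and no reset: what is moved stays moved. The work goes in short steps, Python scripts to look and compute and a tool call to move; the robot and the scene stay as the last step left them, time stands still between calls to the robot, and variables do not carry over. Pictures are saved under pics/ and viewed, and the job is handed in when it is done.

Besides the shell and the picture viewer there is one more tool, called after ">>>" by a JSON object that holds its "op" and its "data". drive_tool: Moves the arm, as the interface text tells. Shift numbers are shares of 0.2 m and turn numbers shares of 45 degrees, none past 1 either way. Its arguments: {"type":"object","properties":{"series":{"type":"array"},"force":{"type":"number"}},"required":["series"]}

```bash
ls; mkdir -p pics
python3 - <<'E'
from plant import manip, snapshot, spotter
import cv2
print(manip.get_obs(), manip.grip_depth)
for n in ("scene","top","wrist"):
    p=snapshot(n)
    cv2.imwrite(f"pics/a_{n}.png",p["image"][:,:,::-1])
    print(n,p["camera_matrix"],p["R"],p["t"],p["shot"])
print(manip.get_obs()["clock"])
E
```

```text
pics
{'clock': 0.0, 'q': array([-0.98180807,  0.50185873, -0.42678255,  1.55146186,  0.22080533,
        1.13832023, -0.21031904]), 'qvel': array([-0.00052281,  0.00021995,  0.00041889,  0.00252262, -0.00054068,
       -0.00054318,  0.00087355]), 'joint_efforts': array([ 4.85703295e-04, -5.69510543e+01, -5.81538185e+00, -2.80929101e+01,
        1.06097292e-02,  1.20159201e-02,  1.32912757e-05]), 'position': array([207.85900313, 615.12100884, 230.24684434]), 'orientation': array([-5.09374652e-01, -3.09963990e+00,  3.06879181e-03]), 'wrist_force': array([ 0.10597693, -0.10063903,  0.37377957]), 'torque': array([-0.03544109, -0.02170633, -0.05123088]), 'width': 85.24863788966914} -18.700000000000003
scene [[427.17490189   0.         316.78580906]
 [  0.         427.17490189 205.30902539]
 [  0.           0.           1.        ]] [[-0.74960062  0.66157115  0.02055524]
 [ 0.40315064  0.48098385 -0.77853972]
 [-0.52494616 -0.575307   -0.62725862]] [ 431.78638366 -210.1781174  1230.12319592] 1
top [[429.10792297   0.         320.25438081]
 [  0.         429.10792297 195.49901372]
 [  0.           0.           1.        ]] [[-0.02215549 -0.99971286 -0.00912822]
 [-0.99047569  0.02319002 -0.13572077]
 [ 0.13589348  0.00603432 -0.99070508]] [ 25.01276198 585.14954574 971.51689438] 2
wrist [[320.36162861   0.         319.6653736 ]
 [  0.         320.36162861 207.64259118]
 [  0.           0.           1.        ]] [[ 0.32020502  0.94734773 -0.00100579]
 [ 0.91420453 -0.30872385  0.26252555]
 [ 0.24839247 -0.0849815  -0.96492452]] [-649.46524409  -34.33487174  379.0904665 ] 3
0.15
```

View pics/a_scene.png

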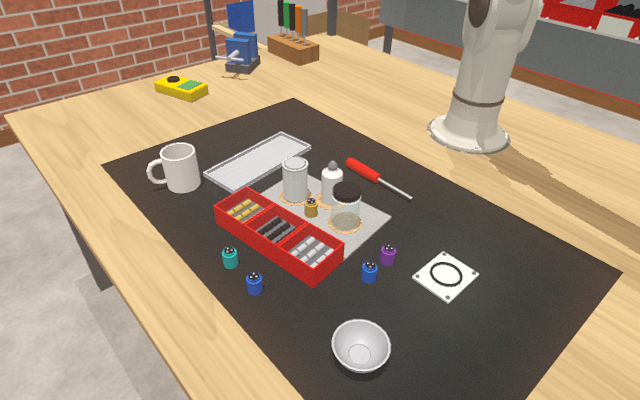

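View pics/a_top.png

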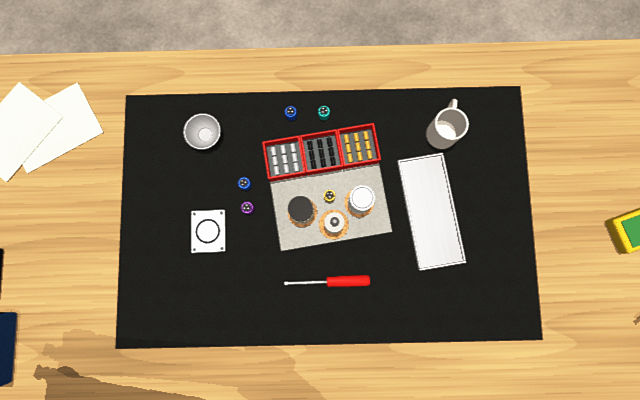

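View pics/a_wrist.png

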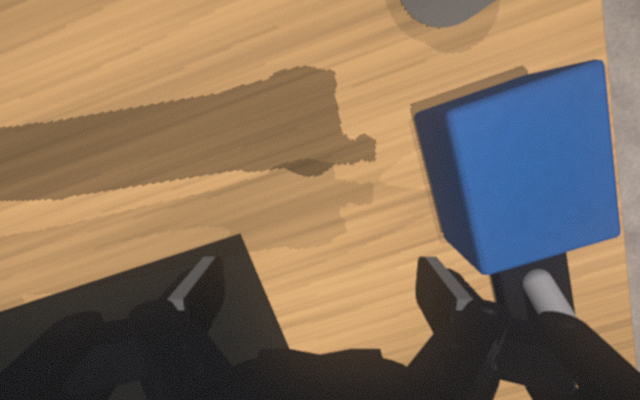

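```bash
cat > h.py <<'E'
import numpy as np, cv2, pickle
from plant import manip, snapshot, spotter
def ray(p,px,z):
    "pixel -> world point at height z"
    K,R,t=p["camera_matrix"],p["R"],p["t"]
    d=R.T@np.linalg.solve(K,[px[0],px[1],1.]); c=-R.T@t
    return c+d*(z-c[2])/d[2]
def proj(p,X):
    K,R,t=p["camera_matrix"],p["R"],p["t"]
    c=(R@np.atleast_2d(X).T).T+t
    u=(K@c.T).T
    return u[:,:2]/u[:,2:]
def tri(obs):
    A=[];b=[]
    for p,px in obs:
        R=p["R"];c=-R.T@p["t"];d=R.T@np.linalg.solve(p["camera_matrix"],[px[0],px[1],1.]);d/=np.linalg.norm(d)
        M=np.eye(3)-np.outer(d,d);A.append(M);b.append(M@c)
    return np.linalg.lstsq(np.vstack(A),np.hstack(b),rcond=None)[0]
def crop(p,name,u0,v0,u1,v1,s):
    im=p["image"][v0:v1,u0:u1,::-1]
    cv2.imwrite(name,cv2.resize(im,None,fx=s,fy=s,interpolation=cv2.INTER_CUBIC))
E
python3 - <<'E'
from h import *
P={n:snapshot(n) for n in("top","scene")}
names=["organiser","jar","bottle","tin","connector","side_tray","nest","mug","dish","screwdriver"]
out={}
for n in names:
  for c in P:
    s=spotter.spot_point(n,P[c]); m=spotter.cut_out(n,P[c])
    out[n,c]=(s,m)
    print(n,c,[(np.round(a["pixel"],1),round(a["confidence"],2), np.round(ray(P[c],a["pixel"],{"jar":6,"bottle":6,"tin":6,"connector":6}.get(n,0))[:2],1)) for a in s[:5]],[(np.round(a["pixel"],1),round(a["confidence"],2),a["mask"].sum()) for a in m[:5]])
pickle.dump((P,out),open("first.pkl","wb"))
crop(P["top"],"pics/b1.png",180,90,480,280,2.6)
crop(P["scene"],"pics/b2.png",195,110,495,310,2.6)
print(manip.get_obs()["clock"])
E
```

```text
organiser top [] [(array([324.3, 178.6]), 0.72, np.int64(10742))]
organiser scene [(array([312.4, 218.2]), 0.62, array([589.3,   0.8]))] [(array([293., 231.]), 0.91, np.int64(9062)), (array([369.6, 173.6]), 0.57, np.int64(507))]
jar top [(array([302.1, 211.9]), 0.69, array([551.1,  56.8]))] [(array([301.3, 208.8]), 0.92, np.int64(568))]
jar scene [(array([341.8, 223.7]), 0.9, array([558.2,  59.3]))] [(array([345. , 205.8]), 0.98, np.int64(1329))]
bottle top [(array([334.1, 223.6]), 0.66, array([521., -20.]))] [(array([335.4, 221.8]), 0.79, np.int64(355))]
bottle scene [(array([331.1, 200.5]), 0.82, array([521.7, -13.1]))] [(array([329.8, 183.1]), 0.66, np.int64(551))]
tin top [(array([357.5, 201.6]), 0.61, array([573.1, -78.3]))] [(array([359.9, 198. ]), 0.8, np.int64(600))]
tin scene [(array([296.5, 196.9]), 0.66, array([572.9, -73.1]))] [(array([296.6, 177.6]), 0.55, np.int64(1113)), (array([359.5, 345.3]), 0.28, np.int64(2499))]
connector top [(array([322.5, 117.5]), 0.69, array([786.8,   1.9])), (array([331.4, 195.1]), 0.61, array([590.6, -15.3])), (array([248.2, 208.9]), 0.43, a
[... 1360 characters left out ...]
4, array([ 734.9, -287.2]))] [(array([180.1, 168.1]), 0.68, np.int64(1734))]
dish top [(array([209. , 136.6]), 0.96, array([746.4, 287.2]))] [(array([202.2, 131.2]), 0.65, np.int64(1035))]
dish scene [(array([361.4, 356.7]), 0.77, array([748.1, 299.9]))] [(array([357.3, 344.9]), 0.89, np.int64(2369)), (array([328.2, 181.7]), 0.49, np.int64(559))]
screwdriver top [(array([326. , 279.1]), 0.7, array([389.3,   2.7]))] [(array([343.4, 279.9]), 0.86, np.int64(593))]
screwdriver scene [(array([258.3, 162.1]), 0.75, array([ 550.9, -253.3])), (array([379.8, 182.5]), 0.68, array([378.6,   5.5])), (array([314.3, 215.8]), 0.28, array([580.9,  -2.6]))] [(array([373.7, 174.9]), 0.84, np.int64(588))]
2.25
```

View pics/b1.png

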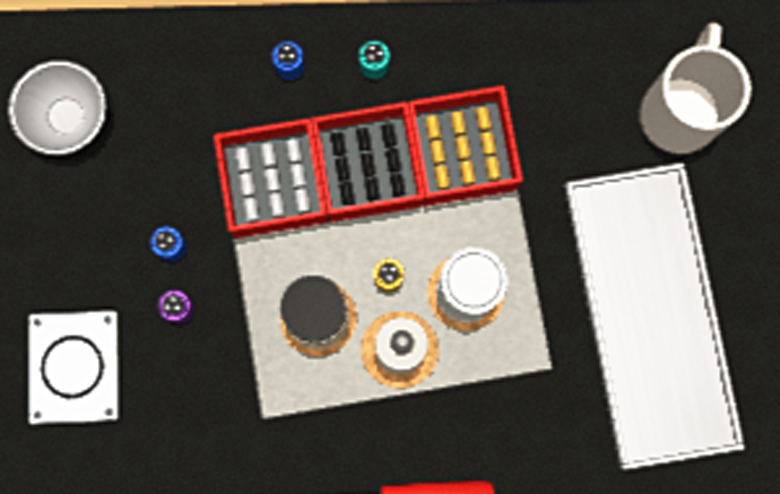

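View pics/b2.png

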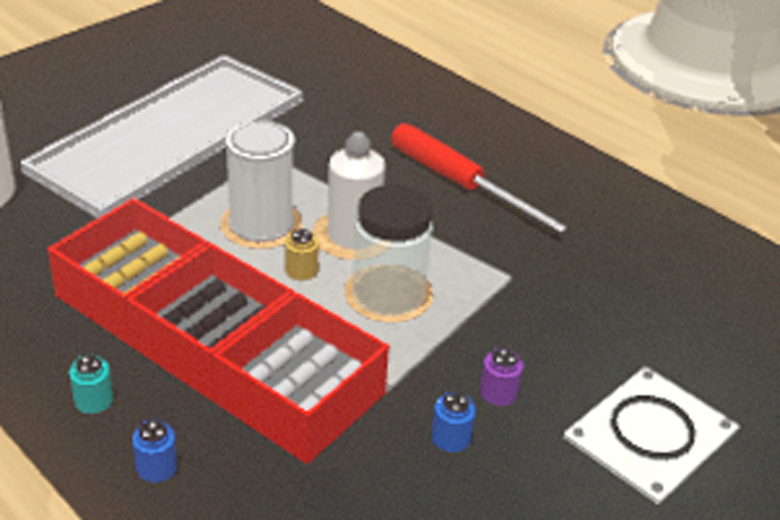

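```bash
cat > fit.py <<'E'
from h import *
from scipy.optimize import least_squares
P,out=pickle.load(open("first.pkl","rb"))
def px(c,x,y):
    o={"top":(180,90),"scene":(195,110)}[c]
    return np.array([(x+.5)/2.6-.5+o[0],(y+.5)/2.6-.5+o[1]])
def fit(model,g,cams=("top","scene")):
    def f(v):
        r=[];c,s=np.cos(v[2]),np.sin(v[2])
        for cam,pts in model.items():
            if cam not in cams: continue
            for m,(x,y) in pts:
                X=np.array([v[0]+c*m[0]-s*m[1],v[1]+s*m[0]+c*m[1],m[2]])
                r.append(proj(P[cam],X)[0]-px(cam,x,y))
        return np.concatenate(r)
    s=least_squares(f,g,x_scale=[100,100,1]);
    return s.x,np.abs(s.fun).max(),np.sqrt(np.mean(s.fun**2))
org={"top":[((-105,135,6),(262,417)),((-105,-135,6),(550,369)),((155,135,50),(215,135)),((155,-135,50),(505,88)),((65,135,50),(230,231)),((65,-135,50),(521,184))],
"scene":[((-105,135,6),(511,277)),((65,-135,50),(133,200)),((65,135,50),(387,347)),((155,-135,50),(50,247)),((155,135,50),(306,412)),((155,135,0),(306,461))]}
tray={"top":[((135,56,14),(567,183)),((135,-56,14),(684,165)),((-135,-56,14),(743,447)),((-135,56,14),(622,468))],
"scene":[((135,-56,14),(22,163)),((-135,-56,14),(225,56)),((-135,56,14),(302,95)),((135,56,14),(98,212))]}
nest={"top":[((50,40,6),(28,314)),((50,-40,6),(116,311)),((-50,-40,6),(118,422)),((-50,40,6),(30,425)),((0,0,11),(72,367))],
"scene":[((50,-40,6),(564,433)),((-50,-40,6),(645,367)),((-50,40,6),(739,426)),((50,40,6),(657,501)),((0,0,11),(653,427))]}
R={}
for n,m,g in(("org",org,[590,0,0.15]),("tray",tray,[543,-264,.15]),("nest",nest,[505,285,0])):
    for cams in (("top",),("scene",),("top","scene")):
        x,mx,rm=fit(m,g,cams); print(n,cams,np.round(x,3),round(mx,2),round(rm,2))
    R[n]=x
T=R["org"];c,s=np.cos(T[2]),np.sin(T[2])
for p in((-22,70),(-64,0),(-22,-70),(0,0)): print("pad",p,np.round([T[0]+c*p[0]-s*p[1],T[1]+s*p[0]+c*p[1]],1))
for n,z,a,b in(("jar",94,(313,309),(395,214)),("bottle",108,(403,341),(357,143)),("tin",94,(473,279),(261,140)),("conn",42,(389,274),(302,237))):
    print(n,np.round(ray(P["top"],px("top",*a),z)[:2],1),np.round(ray(P["scene"],px("scene",*b),z)[:2],1))
E
python3 fit.py
```

```text
org ('top',) [ 5.82336e+02 -8.50800e+00  1.41000e-01] 0.75 0.38
org ('scene',) [ 5.82077e+02 -8.49700e+00  1.41000e-01] 1.98 0.94
org ('top', 'scene') [ 5.82199e+02 -8.48800e+00  1.41000e-01] 1.96 0.72
tray ('top',) [ 5.47459e+02 -2.53391e+02  1.41000e-01] 0.95 0.52
tray ('scene',) [ 5.50419e+02 -2.47334e+02  1.37000e-01] 1.18 0.57
tray ('top', 'scene') [ 5.47921e+02 -2.51976e+02  1.40000e-01] 1.6 0.86
nest ('top',) [5.09868e+02 2.85389e+02 2.30000e-02] 0.84 0.51
nest ('scene',) [5.11682e+02 2.87051e+02 1.30000e-02] 0.65 0.32
nest ('top', 'scene') [5.10666e+02 2.86320e+02 1.70000e-02] 1.14 0.56
pad (-22, 70) [550.6  57.7]
pad (-64, 0) [518.8 -17.5]
pad (-22, -70) [570.3 -80.9]
pad (0, 0) [582.2  -8.5]
jar [550.   56.8] [558.9  66.3]
bottle [519.8 -19. ] [529.7  -7.9]
tin [572.6 -80.7] [572.7 -76.9]
conn [585.8  -9.6] [587.6  -7.1]
```

```bash
cat > plan.py <<'E'
import sys
from h import *
from scipy.spatial.transform import Rotation as Ro
# usage: plan.py x y z [yaw_of_tool_y_deg]
def plan(tgt,yaw=None,o=None):
    o=o or manip.get_obs(); R=Ro.from_rotvec(o["orientation"])
    if yaw is None: yaw=98.1
    a=np.deg2rad(yaw); y=np.array([np.cos(a),np.sin(a),0]); z=np.array([0,0,-1.]); x=np.cross(y,z)
    Rt=Ro.from_matrix(np.c_[x,y,z])
    d=R.inv().apply(np.array(tgt)-o["position"])/200
    r=np.rad2deg((R.inv()*Rt).as_rotvec())/45
    print("t",round(o["clock"],2),"pos",o["position"].round(1),"w",round(o["width"],1),"F",o["wrist_force"].round(1))
    print("shift",d.round(3),"turn",r.round(3))
if __name__=="__main__":
    v=list(map(float,sys.argv[1:]))
    plan(v[:3],v[3] if len(v)>3 else None)
E
python3 plan.py 519 -17.5 230; python3 plan.py 380 400 230
```

```text
t 2.25 pos [208.  615.8 231.3] w 85.6 F [ 0.3 -0.  -0.6]
shift [-2.487 -2.502  0.006] turn [-0.    -0.    -0.595]
t 2.25 pos [208.  615.8 231.3] w 85.6 F [ 0.3 -0.  -0.6]
shift [-1.16  -0.747  0.006] turn [-0.    -0.    -0.595]
```

>>> {"op": "drive_tool", "data": {"series": [-0.2,-0.15,0,0,0,-0.1,-1,-0.4,-0.3,0,0,0,-0.22,-1,-0.6,-0.45,0,0,0,-0.35,-1,-0.8,-0.6,0,0,0,-0.47,-1,-1,-0.75,0,0,0,-0.59,-1,-1,-0.75,0,0,0,-0.59,-1,-1,-0.75,0,0,0,-0.59,-1,-1,-0.75,0,0,0,-0.59,-1], "force": 40}}

```text
clock: 2.92
position: [352.2, 406.8, 231.4]
orientation: [-0.205, 3.134, -0.002]
wrist_force: [-1.1, 1.8, -0.2]
width: 85.1
```

```bash
python3 plan.py 519 -17.5 230
```

```text
t 2.92 pos [352.2 406.8 231.4] w 85.1 F [-1.1  1.8 -0.2]
shift [-0.551 -2.212  0.01 ] turn [-0.001  0.001 -0.014]
```

>>> {"op": "drive_tool", "data": {"series": [-0.06,-0.2,0,0,0,0,-1,-0.12,-0.4,0,0,0,0,-1,-0.18,-0.6,0,0,0,0,-1,-0.24,-0.8,0,0,0,0,-1,-0.28,-1,0,0,0,-0.01,-1,-0.28,-1,0,0,0,-0.01,-1,-0.28,-1,0,0,0,-0.01,-1,-0.28,-1,0,0,0,-0.01,-1]}}

```text
clock: 3.58
position: [431.9, 221.0, 231.6]
orientation: [-0.23, 3.133, 0.002]
wrist_force: [0.2, 0.1, 1.0]
width: 85.4
```

>>> {"op": "drive_tool", "data": {"series": [-0.06,-0.2,0,0,0,0,-1,-0.12,-0.4,0,0,0,0,-1,-0.18,-0.6,0,0,0,0,-1,-0.24,-0.8,0,0,0,0,-1,-0.27,-1,0,0,0,0,-1,-0.27,-1,0,0,0,0,-1,-0.27,-1,0,0,0,0,-1,-0.27,-1,0,0,0,0,-1]}}

```text
clock: 4.25
position: [514.7, 32.0, 231.1]
orientation: [0.233, -3.133, -0.002]
wrist_force: [-0.6, 0.4, -0.3]
width: 85.2
```

```bash
python3 plan.py 519 -17.5 230
python3 - <<'E'
from h import *
p=snapshot("wrist"); pickle.dump(p,open("w1.pkl","wb")); cv2.imwrite("pics/c1.png",p["image"][:,:,::-1])
E
```

```text
t 4.25 pos [514.7  32.  231.1] w 85.2 F [-0.6  0.4 -0.3]
shift [ 0.016 -0.248  0.005] turn [ 0.002 -0.     0.009]
```

View pics/c1.png

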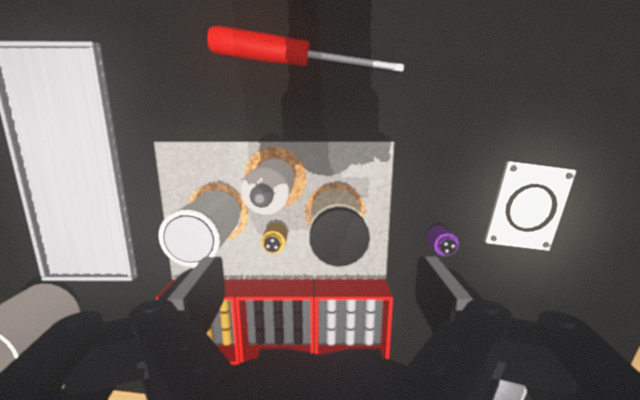

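Run:
```python
from h import *
p=pickle.load(open("w1.pkl","rb"))
v=(582.2,-8.5,.141);c,s=np.cos(v[2]),np.sin(v[2])
W=lambda m:[v[0]+c*m[0]-s*m[1],v[1]+s*m[0]+c*m[1],m[2]]
for n,m,q in(("c+",(-105,135,6),(394,142)),("c-",(-105,-135,6),(154,142)),("jar",(-22,70,94),(339,236)),("tin",(-22,-70,94),(190,238)),("noz",(-64,0,108),(262,196)),("conn",(0,0,42),(273,241))):
    print(n,proj(p,W(m))[0].round(1),q,"world by ray",ray(p,q,m[2]).round(1),"model",np.round(W(m),1))
print("nest",ray(p,(531,208),11).round(1))
crop(p,"pics/c2.png",140,130,460,300,2.5)
```

```text
c+ [394.8 141.4] (394, 142) world by ray [460.  109.6   6. ] model [459.3 110.4   6. ]
c- [155.5 139.7] (154, 142) world by ray [ 500.1 -158.5    6. ] model [ 497.2 -156.9    6. ]
jar [340.6 237.6] (339, 236) world by ray [549.2  56.   94. ] model [550.6  57.7  94. ]
tin [190.3 236.7] (190, 238) world by ray [571.6 -81.1  94. ] model [570.3 -80.9  94. ]
noz [261.1 196.7] (262, 196) world by ray [518.1 -16.8 108. ] model [518.8 -17.5 108. ]
conn [273.8 239.3] (273, 241) world by ray [584.3  -9.2  42. ] model [582.2  -8.5  42. ]
nest [510.9 284.3  11. ]
```

View pics/c2.png

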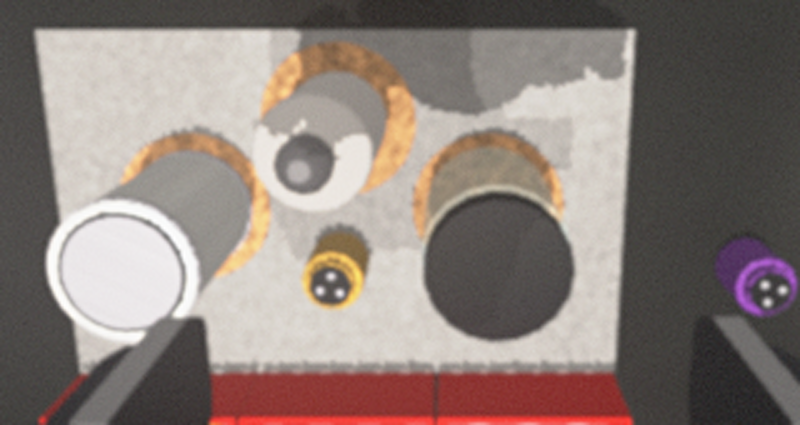

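>>> {"op": "drive_tool", "data": {"series": [0.01,-0.12,0,0,0,0,-0.4,0.015,-0.25,0,0,0,0,-0.4,0.015,-0.25,0.1,0,0,0,-0.4,0.015,-0.25,0.25,0,0,0.01,-0.4,0.015,-0.25,0.4,0,0,0.01,-0.4,0.015,-0.25,0.5,0,0,0.01,-0.4,0.015,-0.25,0.5,0,0,0.01,-0.4,0.015,-0.25,0.5,0,0,0.01,-0.4]}}

```text
clock: 4.97
position: [518.2, -18.2, 130.7]
orientation: [0.222, -3.131, -0.002]
wrist_force: [0.6, -0.3, 0.4]
width: 59.6
```

```bash
python3 plan.py 518.8 -17.5 43
```

```text
t 4.97 pos [518.2 -18.2 130.7] w 59.6 F [ 0.6 -0.3  0.4]
shift [-0.004  0.003  0.439] turn [ 0.002 -0.003  0.   ]
```

>>> {"op": "drive_tool", "data": {"series": [0,0,0.08,0,0,0,-0.4,-0.004,0.003,0.18,0,0,0,-0.4,-0.004,0.003,0.28,0,0,0,-0.4,-0.004,0.003,0.38,0,0,0,-0.4,-0.004,0.003,0.44,0,0,0,-0.4,-0.004,0.003,0.44,0,0,0,-0.4,-0.004,0.003,0.44,0,0,0,-0.2,-0.004,0.003,0.44,0,0,0,0.0]}}

```text
clock: 5.63
position: [521.3, -19.4, 44.9]
orientation: [-0.217, 3.132, 0.0]
wrist_force: [0.8, 0.0, -1.6]
width: 44.5
```

>>> {"op": "drive_tool", "data": {"series": [0,0,0,0,0,0,0.2,0,0,0,0,0,0,0.4,0,0,0,0,0,0,0.6,0,0,0,0,0,0,1,0,0,0,0,0,0,1,0,0,0,0,0,0,1,0,0,0,0,0,0,1,0,0,0,0,0,0,1]}}

```text
clock: 6.3
position: [521.2, -19.7, 44.8]
orientation: [-0.216, 3.131, 0.0]
wrist_force: [-0.8, 1.6, 7.2]
width: 45.2
```

```bash
python3 plan.py 465.3 -264.1 150
python3 - <<'E'
from h import *
p=snapshot("wrist"); cv2.imwrite("pics/c3.png",p["image"][:,:,::-1])
E
```

```text
t 6.3 pos [521.2 -19.7  44.8] w 45.2 F [-0.8  1.6  7.2]
shift [ 0.443 -1.172 -0.527] turn [-0.     0.004 -0.005]
```

View pics/c3.png

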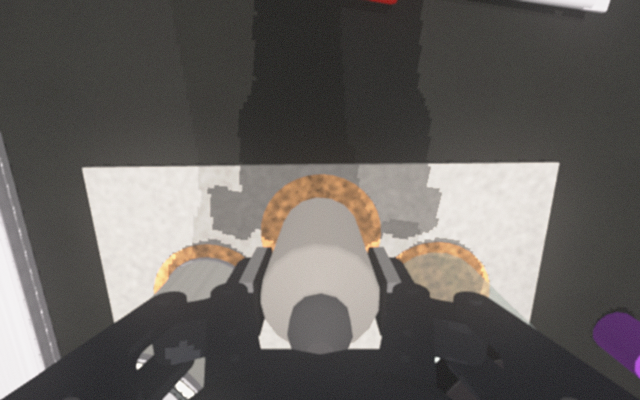

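>>> {"op": "drive_tool", "data": {"series": [0,0,-0.05,0,0,0,1,0,0,-0.15,0,0,0,1,0,0,-0.28,0,0,0,1,0,-0.05,-0.4,0,0,0,1,0.06,-0.16,-0.5,0,0,0,1,0.12,-0.3,-0.5,0,0,0,1,0.18,-0.44,-0.5,0,0,0,1,0.22,-0.54,-0.5,0,0,0,1]}}

```text
clock: 7.02
position: [489.8, -136.2, 144.5]
orientation: [-0.213, 3.134, -0.003]
wrist_force: [-0.3, -0.6, -1.2]
width: 44.7
```

```bash
python3 plan.py 465.3 -264.1 150
```

```text
t 7.02 pos [ 489.8 -136.2  144.5] w 44.7 F [-0.3 -0.6 -1.2]
shift [ 0.208 -0.617 -0.027] turn [-0.002  0.    -0.007]
```

>>> {"op": "drive_tool", "data": {"series": [0.05,-0.15,0,0,0,0,1,0.1,-0.3,0,0,0,0,1,0.15,-0.45,0,0,0,0,1,0.19,-0.56,0,0,0,0,1,0.205,-0.61,0.1,0,0,0,1,0.205,-0.615,0.25,0,0,0,1,0.205,-0.615,0.35,0,0,0,1,0.205,-0.615,0.4,0,0,0,1]}}

```text
clock: 7.68
position: [465.0, -260.2, 61.2]
orientation: [0.214, -3.131, -0.003]
wrist_force: [-1.0, 0.4, -0.8]
width: 44.9
```

```bash
python3 plan.py 465.3 -264.1 44
```

```text
t 7.68 pos [ 465.  -260.2   61.2] w 44.9 F [-1.   0.4 -0.8]
shift [ 0.001 -0.02   0.086] turn [ 0.003 -0.005 -0.006]
```

>>> {"op": "drive_tool", "data": {"series": [0,-0.015,0.03,0,0,0,1,0,-0.015,0.05,0,0,0,1,0,-0.015,0.065,0,0,0,1,0,-0.015,0.075,0,0,0,1,0,-0.015,0.08,0,0,0,1,0,-0.015,0.08,0,0,0,1,0,-0.015,0.08,0,0,0,1,0,-0.015,0.08,0,0,0,1]}}

```text
clock: 8.35
position: [468.0, -263.5, 47.8]
orientation: [-0.216, 3.133, -0.001]
wrist_force: [0.7, -0.3, -0.6]
width: 45.0
```

```bash
python3 plan.py 465.3 -264.1 44;  python3 - <<'E'
from h import *
p=snapshot("scene"); crop(p,"pics/d1.png",180,80,440,280,2.8)
E
```

```text
t 8.35 pos [ 468.  -263.5   47.8] w 45.0 F [ 0.7 -0.3 -0.6]
shift [ 0.014 -0.001  0.019] turn [-0.001  0.001 -0.005]
```

View pics/d1.png

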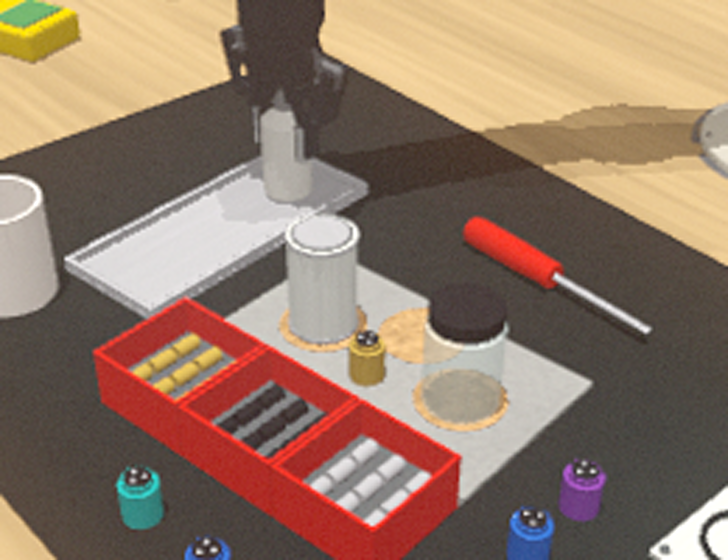

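>>> {"op": "drive_tool", "data": {"series": [0.005,0,0.005,0,0,0,1,0.01,0,0.01,0,0,0,1,0.01,0,0.015,0,0,0,1,0.01,0,0.019,0,0,0,1,0.01,0,0.019,0,0,0,1,0.01,0,0.019,0,0,0,1,0.01,0,0.019,0,0,0,1,0.01,0,0.019,0,0,0,1]}}

```text
clock: 9.07
position: [465.5, -263.8, 43.9]
orientation: [0.216, -3.134, -0.0]
wrist_force: [-3.0, 0.1, 4.8]
width: 44.8
```

```bash
python3 plan.py 465.3 -264.1 44
```

```text
t 9.07 pos [ 465.5 -263.8   43.9] w 44.8 F [-3.   0.1  4.8]
shift [ 0.001 -0.002 -0.001] turn [ 0.    -0.001 -0.005]
```

>>> {"op": "drive_tool", "data": {"series": [0,0,0,0,0,0,-0.1,0,0,0,0,0,0,-0.2,0,0,0,0,0,0,-0.35,0,0,0,0,0,0,-0.4,0,0,-0.1,0,0,0,-0.4,0,0,-0.28,0,0,0,-0.4,0,0,-0.46,0,0,0,-0.4,0,0,-0.6,0,0,0,-0.6]}}

```text
clock: 9.73
position: [466.2, -263.9, 165.7]
orientation: [-0.216, 3.133, -0.001]
wrist_force: [1.4, -0.5, 0.6]
width: 68.1
```

```bash
python3 plan.py 571.3 -81 165
```

```text
t 9.73 pos [ 466.2 -263.9  165.7] w 68.1 F [ 1.4 -0.5  0.6]
shift [-0.646  0.834  0.004] turn [-0.001  0.001 -0.005]
```

>>> {"op": "drive_tool", "data": {"series": [-0.1,0.13,0,0,0,0,-0.7,-0.2,0.26,0,0,0,0,-0.7,-0.32,0.42,0,0,0,0,-0.7,-0.44,0.58,0,0,0,0,-0.7,-0.56,0.72,0,0,0,0,-0.7,-0.645,0.83,0.05,0,0,0,-0.7,-0.645,0.835,0.15,0,0,0,-0.7,-0.645,0.835,0.2,0,0,0,-0.7]}}

```text
clock: 10.4
position: [570.7, -77.4, 121.9]
orientation: [0.224, -3.133, -0.002]
wrist_force: [-1.9, -1.9, -1.6]
width: 72.5
```

```bash
python3 plan.py 571.3 -81 43
```

```text
t 10.4 pos [570.7 -77.4 121.9] w 72.5 F [-1.9 -1.9 -1.6]
shift [-0.001 -0.019  0.394] turn [ 0.002 -0.001  0.002]
```

```bash
python3 - <<'E'
from h import *
for i in range(4):
    p=snapshot("wrist"); print(manip.get_obs()["position"].round(2), manip.get_obs()["qvel"].round(3), (manip.get_obs()["position"]-0).round(1))
    print((-p["R"].T@p["t"]).round(2))
cv2.imwrite("pics/e1.png",p["image"][:,:,::-1])
E
python3 plan.py 571.3 -81 43
```

```text
[568.35 -79.58 119.93] [ 0.034 -0.025  0.029  0.007 -0.004  0.062  0.01 ] [568.3 -79.6 119.9]
[505.24 -86.89 265.74]
[568.18 -81.11 121.06] [ 0.023 -0.034  0.012 -0.024 -0.005  0.025  0.002] [568.2 -81.1 121.1]
[503.48 -88.81 264.07]
[568.96 -81.92 122.29] [ 0.014 -0.028  0.002 -0.024 -0.003  0.001  0.001] [569.  -81.9 122.3]
[503.29 -90.06 265.19]
[569.81 -82.34 123.29] [ 0.006 -0.018 -0.001 -0.016 -0.001 -0.002  0.001] [569.8 -82.3 123.3]
[503.8  -90.76 266.33]
t 10.6 pos [569.8 -82.3 123.3] w 72.3 F [-0.8 -1.3  1.1]
shift [-0.009  0.006  0.401] turn [-0.001 -0.002 -0.008]
```

View pics/e1.png

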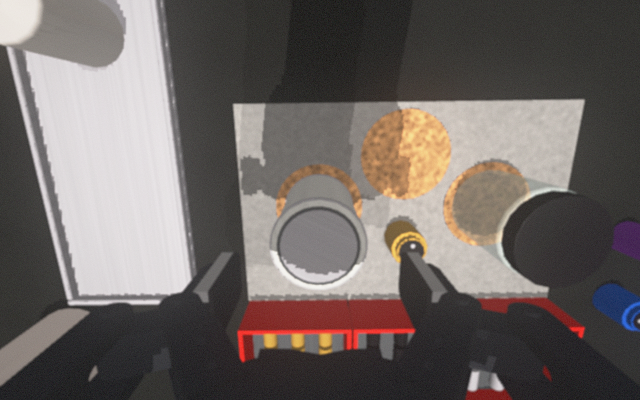

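>>> {"op": "drive_tool", "data": {"series": [0,0.005,0.08,0,0,0,-0.7,-0.005,0.005,0.18,0,0,0,-0.7,-0.005,0.005,0.27,0,0,0,-0.7,-0.005,0.005,0.34,0,0,0,-0.7,-0.005,0.005,0.37,0,0,0,-0.7,-0.005,0.005,0.385,0,0,0,-0.7,-0.005,0.005,0.385,0,0,0,-0.7,-0.005,0.005,0.385,0,0,0,-0.7]}}

```text
clock: 11.27
position: [572.2, -80.1, 47.6]
orientation: [-0.215, 3.133, -0.001]
wrist_force: [0.8, -0.6, 0.1]
width: 72.6
```

```bash
python3 plan.py 571.3 -81 46
```

```text
t 11.27 pos [572.2 -80.1  47.6] w 72.6 F [ 0.8 -0.6  0.1]
shift [ 0.005 -0.004  0.008] turn [-0.001  0.002 -0.006]
```

Close on the tin.

>>> {"op": "drive_tool", "data": {"series": [0.004,-0.004,0.005,0,0,0,-0.6,0.004,-0.004,0.005,0,0,0,-0.5,0.004,-0.004,0.005,0,0,0,-0.4,0.004,-0.004,0.005,0,0,0,-0.3,0.004,-0.004,0.005,0,0,0,-0.1,0.004,-0.004,0.005,0,0,0,0.2,0.004,-0.004,0.005,0,0,0,0.5,0.004,-0.004,0.005,0,0,0,1]}}

```text
clock: 11.93
position: [571.3, -81.0, 46.3]
orientation: [-0.215, 3.133, -0.001]
wrist_force: [-0.7, -1.4, 5.8]
width: 54.4
```

```bash
python3 plan.py 630 -240 150
```

```text
t 11.93 pos [571.3 -81.   46.3] w 54.4 F [-0.7 -1.4  5.8]
shift [-0.182 -0.828 -0.518] turn [-0.001  0.001 -0.005]
```

>>> {"op": "drive_tool", "data": {"series": [0,0,-0.05,0,0,0,1,0,0,-0.14,0,0,0,1,0,-0.04,-0.22,0,0,0,1,-0.03,-0.14,-0.27,0,0,0,1,-0.06,-0.26,-0.3,0,0,0,1,-0.09,-0.4,-0.3,0,0,0,1,-0.12,-0.54,-0.3,0,0,0,1,-0.15,-0.67,-0.3,0,0,0,1]}}

```text
clock: 12.6
position: [618.9, -210.1, 105.8]
orientation: [0.216, -3.134, -0.0]
wrist_force: [0.7, -0.2, -1.9]
width: 54.0
```

>>> {"op": "drive_tool", "data": {"series": [-0.02,-0.09,0,0,0,0,1,-0.03,-0.13,0.02,0,0,0,1,-0.03,-0.15,0.06,0,0,0,1,-0.03,-0.155,0.12,0,0,0,1,-0.03,-0.155,0.18,0,0,0,1,-0.03,-0.155,0.22,0,0,0,1,-0.03,-0.155,0.25,0,0,0,1,-0.03,-0.155,0.25,0,0,0,1]}}

```text
clock: 13.27
position: [627.6, -236.8, 53.0]
orientation: [0.218, -3.13, -0.003]
wrist_force: [-1.2, 0.0, -2.3]
width: 54.2
```

```bash
python3 plan.py 629.7 -241 45
```

```text
t 13.27 pos [ 627.6 -236.8   53. ] w 54.2 F [-1.2  0.  -2.3]
shift [-0.008 -0.022  0.04 ] turn [ 0.003 -0.004 -0.003]
```

>>> {"op": "drive_tool", "data": {"series": [0,-0.01,0,0,0,0,1,-0.005,-0.015,0.01,0,0,0,1,-0.005,-0.015,0.018,0,0,0,1,-0.005,-0.015,0.026,0,0,0,1,-0.005,-0.015,0.034,0,0,0,1,-0.005,-0.015,0.04,0,0,0,1,-0.005,-0.015,0.04,0,0,0,1,-0.005,-0.015,0.04,0,0,0,1]}}

```text
clock: 13.93
position: [630.4, -241.6, 47.4]
orientation: [0.216, -3.134, -0.0]
wrist_force: [0.2, -0.2, -2.7]
width: 54.0
```

```bash
python3 plan.py 629.7 -241 45
```

```text
t 13.93 pos [ 630.4 -241.6   47.4] w 54.0 F [ 0.2 -0.2 -2.7]
shift [0.003 0.004 0.012] turn [ 0.    -0.    -0.005]
```

>>> {"op": "drive_tool", "data": {"series": [0,0,0.005,0,0,0,1,0,0,0.01,0,0,0,1,0,0,0.014,0,0,0,1,0,0,0.014,0,0,0,1,0,0,0.014,0,0,0,1,0,0,0.014,0,0,0,1,0,0,0.014,0,0,0,1,0,0,0.014,0,0,0,1]}}

```text
clock: 14.6
position: [630.6, -241.8, 45.3]
orientation: [-0.216, 3.134, -0.0]
wrist_force: [-2.5, 0.8, 6.2]
width: 54.2
```

```bash
python3 plan.py 629.7 -241 45
```

```text
t 14.6 pos [ 630.6 -241.8   45.3] w 54.2 F [-2.5  0.8  6.2]
shift [0.004 0.004 0.002] turn [-0.     0.    -0.005]
```

Contact. Release and rise.

>>> {"op": "drive_tool", "data": {"series": [0,0,0,0,0,0,-0.3,0,0,0,0,0,0,-0.4,0,0,0,0,0,0,-0.6,0,0,0,0,0,0,-0.7,0,0,-0.08,0,0,0,-0.7,0,0,-0.25,0,0,0,-0.75,0,0,-0.42,0,0,0,-0.75,0,0,-0.55,0,0,0,-0.75]}}

```text
clock: 15.27
position: [631.1, -241.8, 156.9]
orientation: [-0.216, 3.133, -0.001]
wrist_force: [1.0, 0.3, -0.1]
width: 75.0
```

```bash
python3 plan.py 550.2 57 150
```

```text
t 15.27 pos [ 631.1 -241.8  156.9] w 75.0 F [ 1.   0.3 -0.1]
shift [0.196 1.536 0.033] turn [-0.001  0.002 -0.005]
```

>>> {"op": "drive_tool", "data": {"series": [0.015,0.12,0,0,0,0,-0.78,0.03,0.24,0,0,0,0,-0.78,0.05,0.38,0,0,0,0,-0.78,0.065,0.52,0,0,0,0,-0.78,0.08,0.66,0,0,0,0,-0.78,0.1,0.8,0,0,0,0,-0.78,0.115,0.92,0,0,0,0,-0.78,0.125,1,0,0,0,0,-0.78]}}

```text
clock: 15.93
position: [577.5, -43.6, 154.7]
orientation: [0.221, -3.134, -0.002]
wrist_force: [-0.0, 0.7, 0.1]
width: 75.9
```

>>> {"op": "drive_tool", "data": {"series": [0.012,0.12,0,0,0,0,-0.78,0.03,0.26,0,0,0,0,-0.78,0.05,0.38,0,0,0,0,-0.78,0.065,0.48,0,0,0,0,-0.78,0.07,0.525,0.02,0,0,0,-0.78,0.07,0.535,0.06,0,0,0,-0.78,0.07,0.535,0.1,0,0,0,-0.78,0.07,0.535,0.1,0,0,0,-0.78]}}

```text
clock: 16.6
position: [548.6, 55.1, 132.3]
orientation: [0.213, -3.131, 0.002]
wrist_force: [0.1, -0.7, -0.2]
width: 75.6
```

```bash
python3 - <<'E'
from h import *
for i in range(3): p=snapshot("wrist")
cv2.imwrite("pics/f1.png",p["image"][:,:,::-1]); pickle.dump(p,open("f1.pkl","wb"))
E
python3 plan.py 550.2 57 46
```

```text
t 16.75 pos [549.9  55.3 134.1] w 75.7 F [ 0.6 -0.4  0.2]
shift [-0.003  0.009  0.441] turn [-0.001 -0.001 -0.008]
```

View pics/f1.png

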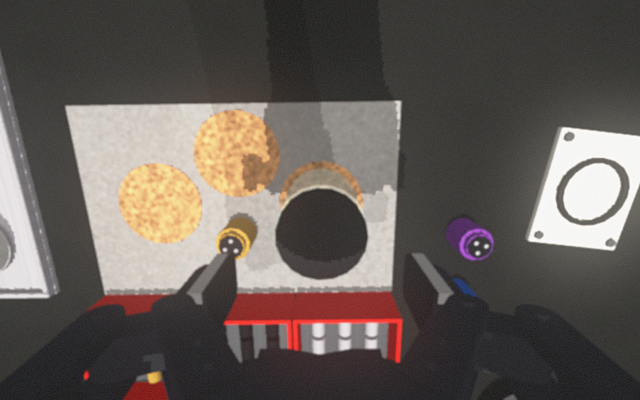

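>>> {"op": "drive_tool", "data": {"series": [0,0.007,0.08,0,0,0,-0.78,0,0.007,0.18,0,0,0,-0.78,0,0.007,0.28,0,0,0,-0.78,0,0.007,0.36,0,0,0,-0.78,0,0.007,0.41,0,0,0,-0.78,0,0.007,0.435,0,0,0,-0.78,0,0.007,0.435,0,0,0,-0.78,0,0.007,0.435,0,0,0,-0.78]}}

```text
clock: 17.42
position: [550.1, 58.2, 48.1]
orientation: [-0.215, 3.134, 0.0]
wrist_force: [-0.3, -0.8, 0.4]
width: 76.1
```

```bash
python3 - <<'E'
from h import *
p=pickle.load(open("f1.pkl","rb"))
for n,q,m in (("bottlepad",(236.5,153),(518.8,-17.5)),("tinpad",(160.5,203),(570.3,-80.9))): print(n,ray(p,q,6).round(1),m)
print("nest",ray(p,(592.5,191),11).round(1),"jar",ray(p,(321.5,233),94).round(1))
E
python3 plan.py 550.2 57 46
```

```text
bottlepad [519.2 -19.3   6. ] (518.8, -17.5)
tinpad [571.4 -82.2   6. ] (570.3, -80.9)
nest [509.8 284.   11. ] jar [548.9  56.3  94. ]
t 17.42 pos [550.1  58.2  48.1] w 76.1 F [-0.3 -0.8  0.4]
shift [ 0.    -0.006  0.011] turn [-0.     0.001 -0.005]
```

>>> {"op": "drive_tool", "data": {"series": [0,-0.005,0.006,0,0,0,-0.78,0,-0.005,0.008,0,0,0,-0.7,0,-0.005,0.008,0,0,0,-0.6,0,-0.005,0.008,0,0,0,-0.5,0,-0.005,0.008,0,0,0,-0.4,0,-0.005,0.008,0,0,0,-0.2,0,-0.005,0.008,0,0,0,0.2,0,-0.005,0.008,0,0,0,1]}}

```text
clock: 18.08
position: [550.1, 57.2, 47.0]
orientation: [-0.216, 3.133, -0.001]
wrist_force: [-1.0, -1.5, 6.5]
width: 58.7
```

```bash
python3 plan.py 547.5 -252.5 150
```

```text
t 18.08 pos [550.1  57.2  47. ] w 58.7 F [-1.  -1.5  6.5]
shift [ 0.225 -1.532 -0.514] turn [-0.001  0.001 -0.005]
```

>>> {"op": "drive_tool", "data": {"series": [0,0,-0.05,0,0,0,1,0,0,-0.15,0,0,0,1,0,0,-0.26,0,0,0,1,0.01,-0.06,-0.34,0,0,0,1,0.025,-0.18,-0.38,0,0,0,1,0.045,-0.32,-0.4,0,0,0,1,0.07,-0.47,-0.4,0,0,0,1,0.09,-0.62,-0.4,0,0,0,1]}}

```text
clock: 18.75
position: [548.7, -68.6, 127.1]
orientation: [-0.218, 3.133, 0.0]
wrist_force: [0.3, -0.8, -2.2]
width: 59.1
```

>>> {"op": "drive_tool", "data": {"series": [0.02,-0.15,0,0,0,0,1,0.045,-0.3,0,0,0,0,1,0.07,-0.45,0,0,0,0,1,0.09,-0.6,0,0,0,0,1,0.11,-0.73,0,0,0,0,1,0.125,-0.83,0,0,0,0,1,0.135,-0.89,0,0,0,0,1,0.135,-0.91,0,0,0,0,1]}}

```text
clock: 19.42
position: [546.1, -254.6, 126.1]
orientation: [0.21, -3.134, 0.001]
wrist_force: [-0.9, 1.0, -1.6]
width: 59.4
```

```bash
python3 - <<'E'
from h import *
for i in range(2): p=snapshot("wrist")
cv2.imwrite("pics/g1.png",p["image"][:,:,::-1])
E
python3 plan.py 547.5 -252.5 46
```

```text
t 19.52 pos [ 547.  -251.6  126.1] w 58.8 F [-0.   0.9 -2.6]
shift [-0.002 -0.005  0.4  ] turn [ 0.001 -0.    -0.006]
```

View pics/g1.png

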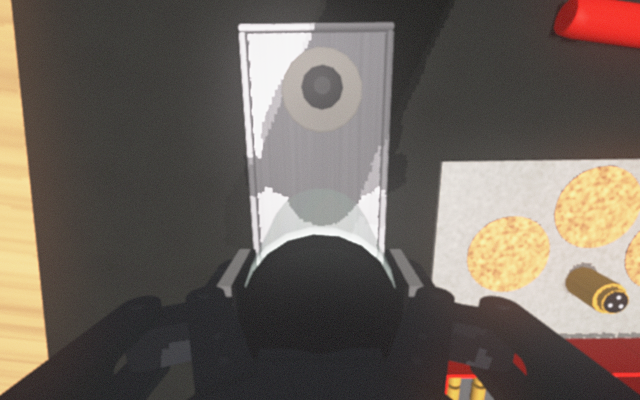

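>>> {"op": "drive_tool", "data": {"series": [0,-0.003,0.06,0,0,0,1,0,-0.003,0.14,0,0,0,1,0,-0.003,0.22,0,0,0,1,0,-0.003,0.29,0,0,0,1,0,-0.003,0.34,0,0,0,1,0,-0.003,0.365,0,0,0,1,0,-0.003,0.375,0,0,0,1,0,-0.003,0.375,0,0,0,1]}}

```text
clock: 20.18
position: [547.2, -251.5, 50.7]
orientation: [0.218, -3.134, -0.001]
wrist_force: [0.2, 0.2, -1.4]
width: 58.8
```

>>> {"op": "drive_tool", "data": {"series": [0,0,0.005,0,0,0,1,0,0,0.01,0,0,0,1,0,0,0.015,0,0,0,1,0,0,0.02,0,0,0,1,0,0,0.023,0,0,0,1,0,0,0.023,0,0,0,1,0,0,0.023,0,0,0,1,0,0,0.023,0,0,0,1]}}

```text
clock: 20.85
position: [547.2, -252.5, 46.6]
orientation: [-0.216, 3.134, -0.0]
wrist_force: [-0.0, -0.4, -2.2]
width: 59.0
```

```bash
python3 plan.py 547.5 -252.5 46
```

```text
t 20.85 pos [ 547.2 -252.5   46.6] w 59.0 F [-0.  -0.4 -2.2]
shift [-0.002 -0.     0.003] turn [-0.     0.    -0.005]
```

>>> {"op": "drive_tool", "data": {"series": [0,0,0.004,0,0,0,1,0,0,0.008,0,0,0,1,0,0,0.008,0,0,0,1,0,0,0.008,0,0,0,1,0,0,0.008,0,0,0,1,0,0,0.008,0,0,0,1,0,0,0.008,0,0,0,1,0,0,0.008,0,0,0,1]}}

```text
clock: 21.52
position: [547.3, -252.5, 46.0]
orientation: [-0.216, 3.134, -0.0]
wrist_force: [-4.1, 0.5, 7.1]
width: 58.9
```

Contact (7 N). Release and rise.

>>> {"op": "drive_tool", "data": {"series": [0,0,0,0,0,0,-0.42,0,0,0,0,0,0,-0.5,0,0,0,0,0,0,-0.65,0,0,0,0,0,0,-0.75,0,0,-0.08,0,0,0,-0.75,0,0,-0.25,0,0,0,-0.75,0,0,-0.42,0,0,0,-0.75,0,0,-0.55,0,0,0,-0.75]}}

```text
clock: 22.18
position: [547.8, -252.6, 157.0]
orientation: [-0.216, 3.133, -0.001]
wrist_force: [-0.3, -0.0, 0.7]
width: 74.7
```

```bash
python3 plan.py 584.5 -9 150
```

```text
t 22.18 pos [ 547.8 -252.6  157. ] w 74.7 F [-0.3 -0.   0.7]
shift [-0.349  1.181  0.035] turn [-0.001  0.002 -0.005]
```

>>> {"op": "drive_tool", "data": {"series": [-0.03,0.1,0,0,0,0,-0.5,-0.07,0.24,0,0,0,0,-0.5,-0.11,0.38,0,0,0,0,-0.4,-0.15,0.52,0,0,0,0,-0.4,-0.2,0.67,0,0,0,0,-0.3,-0.24,0.82,0,0,0,0,-0.3,-0.28,0.94,0,0,0,0,-0.3,-0.29,1,0,0,0,0,-0.3]}}

```text
clock: 22.85
position: [577.9, -41.4, 155.0]
orientation: [-0.224, 3.133, 0.003]
wrist_force: [0.4, 0.9, -0.4]
width: 55.3
```

>>> {"op": "drive_tool", "data": {"series": [-0.03,0.08,0.02,0,0,0,-0.3,-0.05,0.14,0.1,0,0,0,-0.3,-0.06,0.17,0.18,0,0,0,-0.3,-0.06,0.18,0.25,0,0,0,-0.3,-0.06,0.18,0.3,0,0,0,-0.3,-0.06,0.18,0.3,0,0,0,-0.3,-0.06,0.18,0.3,0,0,0,-0.3,-0.06,0.18,0.3,0,0,0,-0.3]}}

```text
clock: 23.52
position: [584.6, -10.0, 95.5]
orientation: [-0.214, 3.133, -0.001]
wrist_force: [-0.1, -0.3, 0.1]
width: 55.3
```

```bash
python3 plan.py 584.5 -9 16
python3 - <<'E'
from h import *
p=snapshot("wrist")
cv2.imwrite("pics/h1.png",p["image"][:,:,::-1]); pickle.dump(p,open("h1.pkl","wb"))
t=snapshot("top"); crop(t,"pics/h2.png",180,90,480,280,2.6); pickle.dump(t,open("h2.pkl","wb"))
E
```

```text
t 23.52 pos [584.6 -10.   95.5] w 55.3 F [-0.1 -0.3  0.1]
shift [0.    0.005 0.398] turn [-0.001  0.001 -0.006]
```

View pics/h1.png

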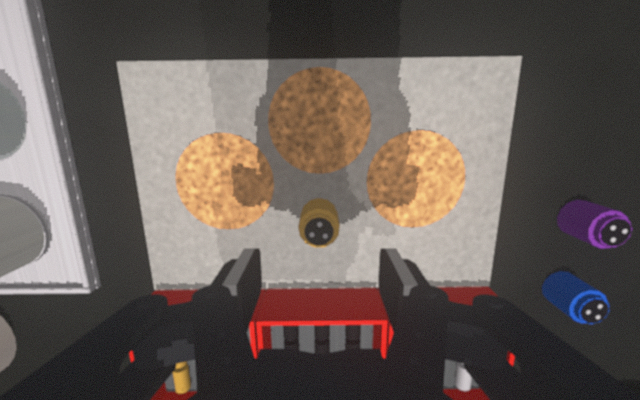

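View pics/h2.png

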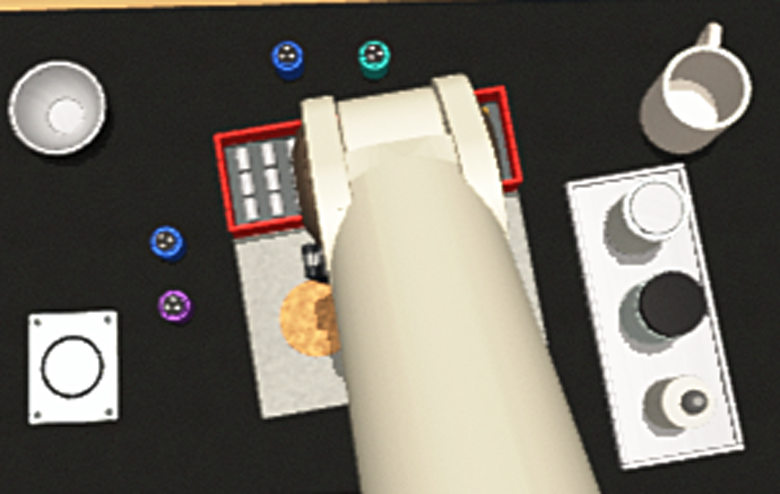

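Run:
```python
from h import *
p=pickle.load(open("h1.pkl","rb"))
im=p["image"]; hsv=cv2.cvtColor(im,cv2.COLOR_RGB2HSV)
m=((hsv[...,0]>5)&(hsv[...,0]<22)&(hsv[...,1]>90)&(hsv[...,2]>40)).astype(np.uint8)*255
m[245:]=0
m=cv2.morphologyEx(m,cv2.MORPH_CLOSE,np.ones((7,7)));m=cv2.morphologyEx(m,cv2.MORPH_OPEN,np.ones((9,9)))
cs,_=cv2.findContours(m,cv2.RETR_EXTERNAL,cv2.CHAIN_APPROX_NONE)
for c in cs:
    if cv2.contourArea(c)<2000: continue
    h=cv2.convexHull(c)[:,0,:]
    W=np.array([ray(p,q,6)[:2] for q in h]); (cx,cy),r=cv2.minEnclosingCircle(W.astype(np.float32))
    A=np.c_[2*W,np.ones(len(W))];s=np.linalg.lstsq(A,(W**2).sum(1),rcond=None)[0]
    print("enclosing",round(cx,1),round(cy,1),round(r,1),"lsq",s[:2].round(1),np.sqrt(s[2]+s[0]**2+s[1]**2).round(1))
print("conn",ray(p,(319.3,230),42).round(1), "corners",ray(p,(521,56),6).round(1),ray(p,(118,61),6).round(1))
cv2.imwrite("pics/mask.png",m)
t=pickle.load(open("h2.pkl","rb"))
px=lambda x,y:((x+.5)/2.6-.5+180,(y+.5)/2.6-.5+90)
for n,q,z in(("tin",(655,208),93),("jar",(671,304),93),("noz",(693,402),107)): print(n,ray(t,px(*q),z).round(1))
```

```text
enclosing 572.5 -82.4 36.3 lsq [572.4 -82.4] 36.0
enclosing 551.7 57.2 36.2 lsq [551.6  57. ] 36.0
enclosing 520.4 -19.1 36.2 lsq [520.3 -18.9] 35.9
conn [587.3  -9.7  42. ] corners [459.7 109.    6. ] [ 499.4 -158.     6. ]
tin [ 630.9 -240.    93. ]
jar [ 547.3 -248.8   93. ]
noz [ 463.6 -258.4  107. ]
```

>>> {"op": "drive_tool", "data": {"series": [0,0.002,0.06,0,0,0,-0.3,-0.006,0.002,0.14,0,0,0,-0.3,-0.006,0.002,0.22,0,0,0,-0.3,-0.006,0.002,0.3,0,0,0,-0.3,-0.006,0.002,0.36,0,0,0,-0.3,-0.006,0.002,0.39,0,0,0,-0.3,-0.006,0.002,0.395,0,0,0,-0.3,-0.006,0.002,0.395,0,0,0,-0.3]}}

```text
clock: 24.28
position: [585.1, -8.5, 15.6]
orientation: [0.216, -3.134, -0.0]
wrist_force: [0.6, 0.1, -0.2]
width: 55.6
```

>>> {"op": "drive_tool", "data": {"series": [0,0,0,0,0,0,-0.2,0,0,0,0,0,0,-0.1,0,0,0,0,0,0,0.05,0,0,0,0,0,0,0.2,0,0,0,0,0,0,0.35,0,0,0,0,0,0,0.5,0,0,0,0,0,0,0.8,0,0,0,0,0,0,1]}}

```text
clock: 24.95
position: [585.7, -8.7, 16.6]
orientation: [-0.216, 3.133, -0.0]
wrist_force: [-1.0, -1.2, 5.9]
width: 26.7
```

```bash
python3 plan.py 510.5 285.5 60
python3 - <<'E'
from h import *
p=snapshot("wrist")
cv2.imwrite("pics/i1.png",p["image"][:,:,::-1])
E
```

```text
t 24.95 pos [585.7  -8.7  16.6] w 26.7 F [-1.  -1.2  5.9]
shift [ 0.171  1.508 -0.218] turn [-0.     0.001 -0.005]
```

View pics/i1.png

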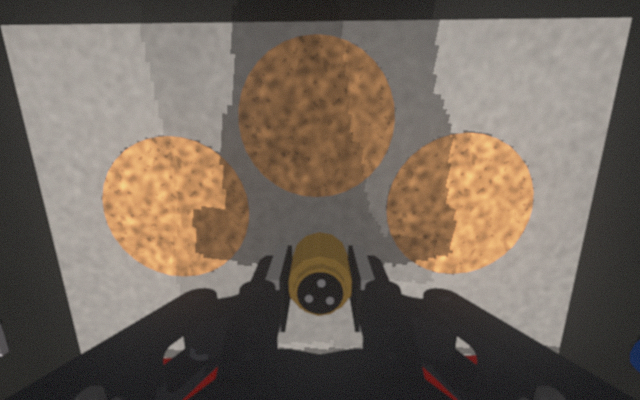

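>>> {"op": "drive_tool", "data": {"series": [0,0,-0.05,0,0,0,1,0,0,-0.15,0,0,0,1,0,0,-0.27,0,0,0,1,0.01,0.06,-0.38,0,0,0,1,0.02,0.18,-0.46,0,0,0,1,0.04,0.32,-0.5,0,0,0,1,0.055,0.47,-0.5,0,0,0,1,0.07,0.62,-0.5,0,0,0,1]}}

```text
clock: 25.67
position: [554.6, 113.3, 117.4]
orientation: [-0.214, 3.132, 0.0]
wrist_force: [0.0, 0.3, -0.8]
width: 26.6
```

>>> {"op": "drive_tool", "data": {"series": [0.02,0.15,0,0,0,0,1,0.035,0.3,0,0,0,0,1,0.05,0.45,0,0,0,0,1,0.07,0.6,0,0,0,0,1,0.085,0.73,0,0,0,0,1,0.095,0.82,0,0,0,0,1,0.1,0.87,0,0,0,0,1,0.1,0.885,0,0,0,0,1]}}

```text
clock: 26.33
position: [509.2, 287.4, 116.2]
orientation: [0.221, -3.134, -0.002]
wrist_force: [0.4, 0.1, -1.0]
width: 26.4
```

```bash
python3 - <<'E'
from h import *
for i in range(3): p=snapshot("wrist")
cv2.imwrite("pics/j1.png",p["image"][:,:,::-1]); pickle.dump(p,open("j1.pkl","wb"))
E
python3 plan.py 510.5 285.5 20
```

```text
t 26.48 pos [510.8 283.5 115.8] w 26.7 F [ 0.9 -1.2 -0.1]
shift [-0.     0.011  0.479] turn [-0.001 -0.    -0.006]
```

View pics/j1.png

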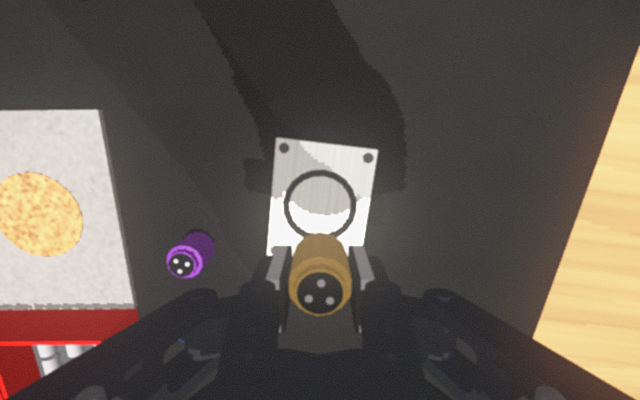

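```bash
python3 - <<'E'
from h import *
p=pickle.load(open("j1.pkl","rb"))
print(ray(p,(320,204.7),10).round(1), ray(p,(284.5,204),11).round(1), ray(p,(356,204),11).round(1))
E
```

```text
[509.6 285.1  10. ] [512.7 256.7  11. ] [504.8 313.6  11. ]
```

>>> {"op": "drive_tool", "data": {"series": [0,0.008,0.06,0,0,0,1,0,0.008,0.15,0,0,0,1,0,0.008,0.24,0,0,0,1,0,0.008,0.32,0,0,0,1,0,0.008,0.38,0,0,0,1,0,0.008,0.42,0,0,0,1,0,0.008,0.44,0,0,0,1,0,0.008,0.445,0,0,0,1]}}

```text
clock: 27.15
position: [509.9, 285.9, 26.0]
orientation: [0.215, -3.133, 0.001]
wrist_force: [0.1, 0.1, 0.0]
width: 26.2
```

>>> {"op": "drive_tool", "data": {"series": [0,0,0.01,0,0,0,1,0,0,0.015,0,0,0,1,0,0,0.015,0,0,0,1,0,0,0.015,0,0,0,1,0,0,0.015,0,0,0,1,0,0,0.015,0,0,0,1,0,0,0.015,0,0,0,1,0,0,0.015,0,0,0,1]}}

```text
clock: 27.82
position: [510.1, 286.6, 24.0]
orientation: [-0.216, 3.134, 0.0]
wrist_force: [-0.3, 0.6, -0.6]
width: 26.1
```

```bash
python3 plan.py 510.4 285.4 16.6
python3 - <<'E'
from h import *
p=snapshot("scene")
crop(p,"pics/k1.png",340,180,540,330,3.8)
E
```

```text
t 27.82 pos [510.1 286.6  24. ] w 26.1 F [-0.3  0.6 -0.6]
shift [-0.001 -0.006  0.037] turn [ 0.     0.    -0.005]
```

View pics/k1.png

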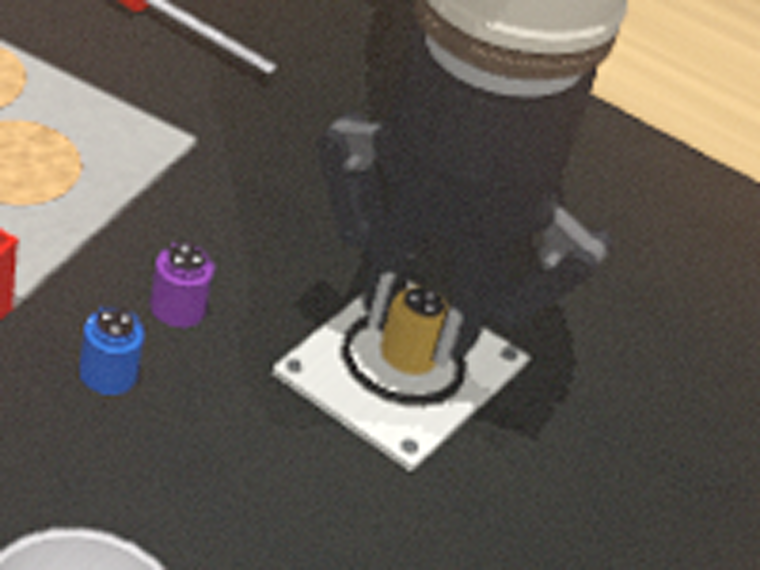

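>>> {"op": "drive_tool", "data": {"series": [0,-0.005,0.01,0,0,0,1,0,-0.006,0.02,0,0,0,1,0,-0.006,0.03,0,0,0,1,0,-0.006,0.036,0,0,0,1,0,-0.006,0.039,0,0,0,1,0,-0.006,0.039,0,0,0,1,0,-0.006,0.039,0,0,0,1,0,-0.006,0.039,0,0,0,1]}}

```text
clock: 28.53
position: [510.1, 285.2, 16.6]
orientation: [0.216, -3.134, 0.001]
wrist_force: [-2.9, -1.8, 5.9]
width: 26.4
```

```bash
python3 plan.py 510.4 285.4 16.6
```

```text
t 28.53 pos [510.1 285.2  16.6] w 26.4 F [-2.9 -1.8  5.9]
shift [-0.002  0.001  0.   ] turn [-0.001 -0.    -0.005]
```

>>> {"op": "drive_tool", "data": {"series": [0,0,0,0,0,0,0.3,0,0,0,0,0,0,0.25,0,0,0,0,0,0,0.1,0,0,0,0,0,0,0,0,0,0,0,0,0,-0.1,0,0,-0.08,0,0,0,-0.1,0,0,-0.22,0,0,0,-0.1,0,0,-0.38,0,0,0,-0.1]}}

```text
clock: 29.2
position: [508.6, 284.5, 91.0]
orientation: [0.216, -3.13, 0.003]
wrist_force: [0.2, -1.0, 1.1]
width: 46.8
```

>>> {"op": "drive_tool", "data": {"series": [0,0,-0.15,0,0,0,-0.3,0,0,-0.25,0,0,0,-0.5,0,-0.02,-0.32,0,0,0,-0.7,0,-0.06,-0.35,0,0,0,-0.78,0,-0.1,-0.35,0,0,0,-0.78,0,-0.13,-0.35,0,0,0,-0.78,0,-0.15,-0.35,0,0,0,-0.78,0,-0.15,-0.35,0,0,0,-0.78]}}

```text
clock: 29.87
position: [513.9, 253.3, 160.6]
orientation: [0.212, -3.132, 0.003]
wrist_force: [-0.1, 1.2, -0.3]
width: 76.1
```

```bash
python3 - <<'E'
from h import *
p=snapshot("scene")
crop(p,"pics/k2.png",340,180,540,330,3.8)
w=snapshot("wrist"); cv2.imwrite("pics/k3.png",w["image"][:,:,::-1])
E
python3 plan.py 547.3 -252.5 160
```

```text
t 29.97 pos [513.8 255.2 161. ] w 76.3 F [-0.2  0.4  0.4]
shift [ 0.181 -2.537  0.006] turn [-0.    -0.002 -0.006]
```

View pics/k2.png

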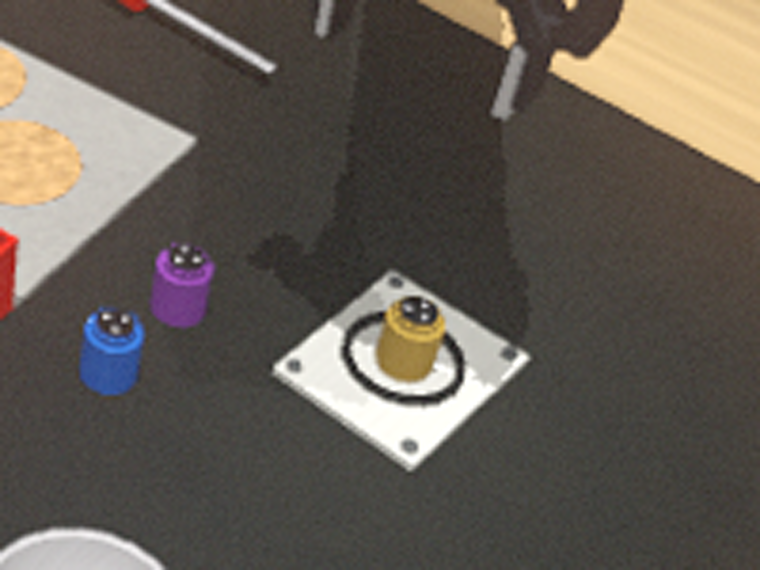

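View pics/k3.png

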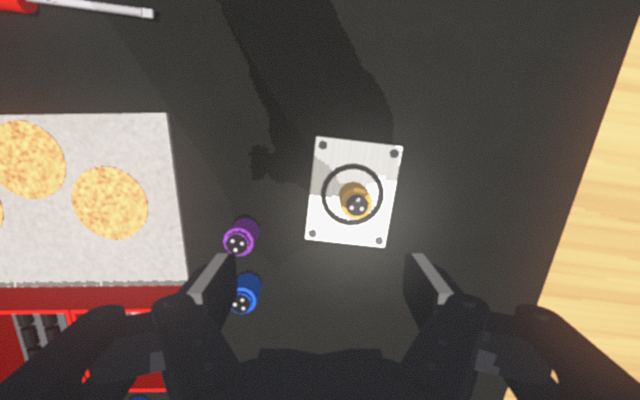

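>>> {"op": "drive_tool", "data": {"series": [0.01,-0.12,0,0,0,0,-0.78,0.02,-0.25,0,0,0,0,-0.78,0.03,-0.4,0,0,0,0,-0.78,0.04,-0.55,0,0,0,0,-0.78,0.05,-0.7,0,0,0,0,-0.78,0.06,-0.85,0,0,0,0,-0.78,0.07,-1,0,0,0,0,-0.78,0.07,-1,0,0,0,0,-0.78]}}

```text
clock: 30.63
position: [528.1, 48.2, 161.4]
orientation: [0.203, -3.134, 0.006]
wrist_force: [0.3, -0.7, -0.5]
width: 76.1
```

>>> {"op": "drive_tool", "data": {"series": [0.01,-0.15,0,0,0,0,-0.78,0.02,-0.3,0,0,0,0,-0.78,0.03,-0.45,0,0,0,0,-0.78,0.04,-0.6,0,0,0,0,-0.78,0.05,-0.75,0,0,0,0,-0.78,0.06,-0.9,0,0,0,0,-0.78,0.07,-1,0,0,0,0,-0.78,0.07,-1,0,0,0,0,-0.78]}}

```text
clock: 31.3
position: [541.0, -150.2, 161.5]
orientation: [0.205, -3.134, 0.004]
wrist_force: [0.1, -0.4, -0.3]
width: 75.9
```

>>> {"op": "drive_tool", "data": {"series": [0.01,-0.15,0,0,0,0,-0.78,0.025,-0.3,0,0,0,0,-0.78,0.035,-0.42,0,0,0,0,-0.78,0.04,-0.5,0,0,0,0,-0.78,0.04,-0.535,0.03,0,0,0,-0.78,0.04,-0.54,0.1,0,0,0,-0.78,0.04,-0.54,0.15,0,0,0,-0.78,0.04,-0.54,0.15,0,0,0,-0.78]}}

```text
clock: 31.97
position: [546.8, -249.7, 128.8]
orientation: [0.219, -3.129, -0.006]
wrist_force: [-0.4, 0.2, -0.7]
width: 75.8
```

```bash
python3 - <<'E'
from h import *
for i in range(3): w=snapshot("wrist")
cv2.imwrite("pics/l1.png",w["image"][:,:,::-1])
E
python3 plan.py 547.3 -252.5 46
```

```text
t 32.12 pos [ 548.6 -251.   131.9] w 76.0 F [ 0.7  0.2 -0.4]
shift [ 0.008 -0.007  0.429] turn [ 0.001 -0.    -0.002]
```

View pics/l1.png

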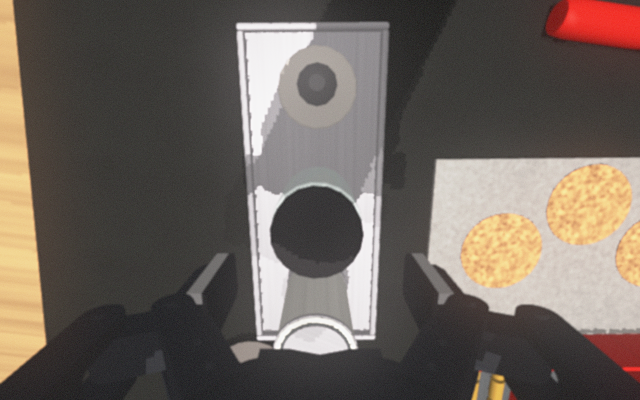

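>>> {"op": "drive_tool", "data": {"series": [0.004,-0.006,0.07,0,0,0,-0.78,0.006,-0.006,0.16,0,0,0,-0.78,0.006,-0.006,0.25,0,0,0,-0.78,0.006,-0.006,0.34,0,0,0,-0.78,0.006,-0.006,0.4,0,0,0,-0.78,0.006,-0.006,0.425,0,0,0,-0.78,0.006,-0.006,0.425,0,0,0,-0.78,0.006,-0.006,0.425,0,0,0,-0.78]}}

```text
clock: 32.78
position: [547.9, -253.8, 47.7]
orientation: [-0.217, 3.133, -0.0]
wrist_force: [0.3, -0.7, 1.2]
width: 76.2
```

```bash
python3 plan.py 547.3 -252.5 46
```

```text
t 32.78 pos [ 547.9 -253.8   47.7] w 76.2 F [ 0.3 -0.7  1.2]
shift [0.002 0.007 0.008] turn [-0.     0.001 -0.004]
```

>>> {"op": "drive_tool", "data": {"series": [0.002,0.005,0.004,0,0,0,-0.78,0.002,0.005,0.006,0,0,0,-0.7,0.002,0.005,0.006,0,0,0,-0.6,0.002,0.005,0.006,0,0,0,-0.5,0.002,0.005,0.006,0,0,0,-0.4,0.002,0.005,0.006,0,0,0,-0.2,0.002,0.005,0.006,0,0,0,0.2,0.002,0.005,0.006,0,0,0,1]}}

```text
clock: 33.45
position: [547.1, -253.0, 46.8]
orientation: [-0.216, 3.134, -0.0]
wrist_force: [-1.1, 0.5, 5.2]
width: 58.8
```

```bash
python3 plan.py 550.6 57.2 130
```

```text
t 33.45 pos [ 547.1 -253.    46.8] w 58.8 F [-1.1  0.5  5.2]
shift [-0.23   1.534 -0.416] turn [-0.     0.001 -0.005]
```

>>> {"op": "drive_tool", "data": {"series": [0,0,-0.05,0,0,0,1,0,0,-0.15,0,0,0,1,0,0,-0.26,0,0,0,1,-0.01,0.06,-0.36,0,0,0,1,-0.025,0.18,-0.41,0,0,0,1,-0.045,0.32,-0.42,0,0,0,1,-0.07,0.47,-0.42,0,0,0,1,-0.095,0.62,-0.42,0,0,0,1]}}

```text
clock: 34.12
position: [548.5, -126.7, 130.8]
orientation: [-0.214, 3.134, -0.001]
wrist_force: [0.3, -0.4, -2.2]
width: 58.7
```

>>> {"op": "drive_tool", "data": {"series": [-0.02,0.15,0,0,0,0,1,-0.045,0.3,0,0,0,0,1,-0.07,0.45,0,0,0,0,1,-0.09,0.6,0,0,0,0,1,-0.11,0.73,0,0,0,0,1,-0.125,0.83,0,0,0,0,1,-0.135,0.89,0,0,0,0,1,-0.135,0.91,0,0,0,0,1]}}

```text
clock: 34.78
position: [550.3, 59.4, 130.2]
orientation: [-0.222, 3.133, 0.002]
wrist_force: [0.2, 0.6, -2.3]
width: 58.5
```

```bash
python3 - <<'E'
from h import *
for i in range(4): w=snapshot("wrist")
cv2.imwrite("pics/m1.png",w["image"][:,:,::-1])
E
python3 plan.py 550.1 57.3 48
```

```text
t 34.98 pos [550.4  54.4 129.8] w 59.1 F [ 0.5 -0.6 -1.9]
shift [-0.001  0.015  0.409] turn [-0.001 -0.001 -0.007]
```

View pics/m1.png

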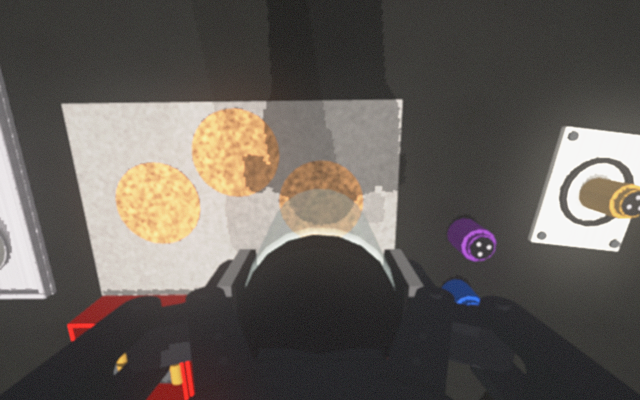

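Lower to a few mm above and let it settle.

>>> {"op": "drive_tool", "data": {"series": [0,0.005,0.06,0,0,0,1,0,0.01,0.14,0,0,0,1,0,0.01,0.22,0,0,0,1,0,0.01,0.29,0,0,0,1,0,0.01,0.34,0,0,0,1,0,0.01,0.37,0,0,0,1,0,0.01,0.38,0,0,0,1,0,0.01,0.38,0,0,0,1]}}

```text
clock: 35.65
position: [549.9, 58.0, 53.4]
orientation: [0.215, -3.133, 0.0]
wrist_force: [0.4, 0.5, -1.4]
width: 58.8
```

>>> {"op": "drive_tool", "data": {"series": [0,0,0,0,0,0,1,0,0,0,0,0,0,1,0,0,0,0,0,0,1,0,0,0,0,0,0,1,0,0,0,0,0,0,1,0,0,0,0,0,0,1,0,0,0,0,0,0,1,0,0,0,0,0,0,1]}}

```text
clock: 36.32
position: [550.1, 58.5, 54.0]
orientation: [-0.216, 3.134, 0.0]
wrist_force: [0.4, 0.1, -2.2]
width: 58.9
```

```bash
python3 plan.py 550.1 57.3 48
```

```text
t 36.32 pos [550.1  58.5  54. ] w 58.9 F [ 0.4  0.1 -2.2]
shift [ 0.001 -0.006  0.03 ] turn [ 0.     0.    -0.005]
```

>>> {"op": "drive_tool", "data": {"series": [0,-0.003,0.006,0,0,0,1,0,-0.006,0.012,0,0,0,1,0,-0.006,0.018,0,0,0,1,0,-0.006,0.024,0,0,0,1,0,-0.006,0.03,0,0,0,1,0,-0.006,0.034,0,0,0,1,0,-0.006,0.034,0,0,0,1,0,-0.006,0.034,0,0,0,1]}}

```text
clock: 36.98
position: [550.2, 57.3, 47.8]
orientation: [0.216, -3.134, 0.0]
wrist_force: [-2.9, -0.6, 5.7]
width: 58.8
```

```bash
python3 plan.py 550.1 57.3 48
```

```text
t 36.98 pos [550.2  57.3  47.8] w 58.8 F [-2.9 -0.6  5.7]
shift [ 0.001  0.    -0.001] turn [-0.    -0.    -0.005]
```

Jar down at (550.2, 57.3). Release and rise.

>>> {"op": "drive_tool", "data": {"series": [0,0,0,0,0,0,-0.42,0,0,0,0,0,0,-0.5,0,0,0,0,0,0,-0.65,0,0,0,0,0,0,-0.75,0,0,-0.08,0,0,0,-0.75,0,0,-0.25,0,0,0,-0.75,0,0,-0.42,0,0,0,-0.75,0,0,-0.5,0,0,0,-0.75]}}

```text
clock: 37.65
position: [552.3, 57.8, 150.8]
orientation: [-0.216, 3.129, 0.001]
wrist_force: [0.1, 0.8, 0.1]
width: 74.5
```

>>> {"op": "drive_tool", "data": {"series": [-0.03,-0.13,-0.02,0,0,0,-0.7,-0.06,-0.27,-0.02,0,0,0,-0.7,-0.09,-0.41,-0.02,0,0,0,-0.7,-0.12,-0.55,-0.02,0,0,0,-0.7,-0.15,-0.7,-0.02,0,0,0,-0.7,-0.17,-0.84,-0.02,0,0,0,-0.7,-0.19,-0.95,-0.02,0,0,0,-0.7,-0.2,-1,-0.02,0,0,0,-0.7]}}

```text
clock: 38.32
position: [617.6, -140.2, 150.9]
orientation: [-0.209, 3.135, -0.004]
wrist_force: [0.5, -1.1, -0.2]
width: 72.3
```

```bash
python3 plan.py 630.6 -241.8 130
```

```text
t 38.32 pos [ 617.6 -140.2  150.9] w 72.3 F [ 0.5 -1.1 -0.2]
shift [ 0.003 -0.512  0.106] turn [-0.003 -0.    -0.011]
```

>>> {"op": "drive_tool", "data": {"series": [0,-0.13,0,0,0,0,-0.7,0,-0.26,0,0,0,0,-0.7,0,-0.38,0,0,0,0,-0.7,0,-0.46,0.02,0,0,0,-0.7,0,-0.5,0.06,0,0,0,-0.7,0,-0.51,0.1,0,0,0,-0.7,0,-0.51,0.1,0,0,0,-0.7,0,-0.51,0.1,0,0,0,-0.7]}}

```text
clock: 38.98
position: [630.7, -233.6, 129.5]
orientation: [0.219, -3.132, -0.004]
wrist_force: [-0.7, -0.1, 0.1]
width: 72.6
```

```bash
python3 - <<'E'
from h import *
for i in range(4): w=snapshot("wrist")
cv2.imwrite("pics/n1.png",w["image"][:,:,::-1])
E
python3 plan.py 630.6 -241.8 45.3
```

```text
t 39.18 pos [ 631.8 -234.8  131.5] w 72.6 F [ 1.1 -0.3  1.6]
shift [ 0.011 -0.034  0.431] turn [ 0.001  0.001 -0.002]
```

View pics/n1.png

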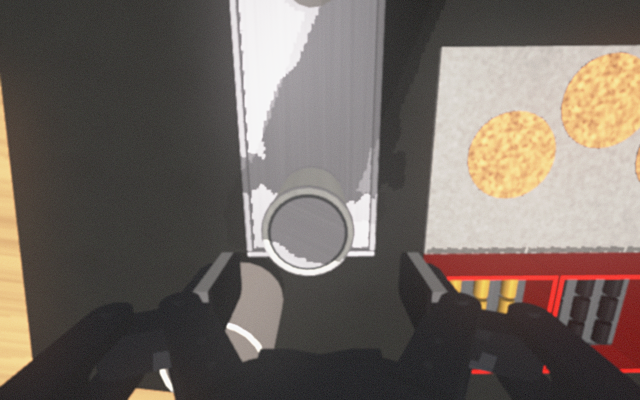

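>>> {"op": "drive_tool", "data": {"series": [0.005,-0.02,0.04,0,0,0,-0.7,0.01,-0.034,0.08,0,0,0,-0.7,0.01,-0.034,0.16,0,0,0,-0.7,0.01,-0.034,0.25,0,0,0,-0.7,0.01,-0.034,0.34,0,0,0,-0.7,0.01,-0.034,0.4,0,0,0,-0.7,0.01,-0.034,0.425,0,0,0,-0.7,0.01,-0.034,0.425,0,0,0,-0.7]}}

```text
clock: 39.85
position: [628.9, -243.1, 44.0]
orientation: [0.216, -3.131, -0.002]
wrist_force: [-0.6, 0.2, -0.2]
width: 72.5
```

>>> {"op": "drive_tool", "data": {"series": [0,0,0,0,0,0,-0.7,0,0,0,0,0,0,-0.7,0,0,0,0,0,0,-0.7,0,0,0,0,0,0,-0.7,0,0,0,0,0,0,-0.7,0,0,0,0,0,0,-0.7,0,0,0,0,0,0,-0.7,0,0,0,0,0,0,-0.7]}}

```text
clock: 40.52
position: [630.3, -243.4, 46.2]
orientation: [-0.216, 3.134, -0.0]
wrist_force: [0.1, -0.1, 0.1]
width: 72.5
```

```bash
python3 plan.py 630.6 -241.8 45.3
```

```text
t 40.52 pos [ 630.3 -243.4   46.2] w 72.5 F [ 0.1 -0.1  0.1]
shift [-0.003  0.008  0.005] turn [-0.     0.    -0.005]
```

>>> {"op": "drive_tool", "data": {"series": [-0.002,0.008,0.002,0,0,0,-0.65,-0.002,0.008,0.002,0,0,0,-0.55,-0.002,0.008,0.002,0,0,0,-0.45,-0.002,0.008,0.002,0,0,0,-0.35,-0.002,0.008,0.002,0,0,0,-0.25,-0.002,0.008,0.002,0,0,0,0,-0.002,0.008,0.002,0,0,0,0.5,-0.002,0.008,0.002,0,0,0,1]}}

```text
clock: 41.18
position: [630.6, -241.8, 45.8]
orientation: [-0.216, 3.134, -0.0]
wrist_force: [-0.8, -0.2, 1.3]
width: 54.4
```

```bash
python3 plan.py 571.3 -81.4 110
```

```text
t 41.18 pos [ 630.6 -241.8   45.8] w 54.4 F [-0.8 -0.2  1.3]
shift [ 0.184  0.835 -0.321] turn [-0.     0.    -0.005]
```

>>> {"op": "drive_tool", "data": {"series": [0,0,-0.05,0,0,0,1,0,0,-0.14,0,0,0,1,0.005,0.04,-0.23,0,0,0,1,0.03,0.14,-0.3,0,0,0,1,0.06,0.26,-0.32,0,0,0,1,0.09,0.4,-0.32,0,0,0,1,0.12,0.54,-0.32,0,0,0,1,0.145,0.66,-0.32,0,0,0,1]}}

```text
clock: 41.85
position: [582.6, -112.9, 110.1]
orientation: [0.217, -3.134, -0.001]
wrist_force: [0.7, 0.3, -2.3]
width: 54.0
```

>>> {"op": "drive_tool", "data": {"series": [0.02,0.09,0,0,0,0,1,0.035,0.14,0,0,0,0,1,0.04,0.165,0.03,0,0,0,1,0.04,0.175,0.08,0,0,0,1,0.04,0.175,0.13,0,0,0,1,0.04,0.175,0.17,0,0,0,1,0.04,0.175,0.2,0,0,0,1,0.04,0.175,0.2,0,0,0,1]}}

```text
clock: 42.52
position: [569.5, -82.4, 67.3]
orientation: [0.213, -3.131, -0.0]
wrist_force: [0.1, 0.3, -1.7]
width: 54.3
```

>>> {"op": "drive_tool", "data": {"series": [0,0,0,0,0,0,1,0,0,0,0,0,0,1,0,0,0,0,0,0,1,0,0,0,0,0,0,1,0,0,0,0,0,0,1,0,0,0,0,0,0,1,0,0,0,0,0,0,1,0,0,0,0,0,0,1]}}

```text
clock: 43.18
position: [571.0, -81.3, 69.9]
orientation: [-0.216, 3.134, -0.0]
wrist_force: [0.4, 0.3, -2.0]
width: 54.1
```

```bash
python3 plan.py 571.3 -81.4 46.8
```

```text
t 43.18 pos [571.  -81.3  69.9] w 54.1 F [ 0.4  0.3 -2. ]
shift [-0.002 -0.001  0.115] turn [-0.     0.    -0.005]
```

>>> {"op": "drive_tool", "data": {"series": [-0.001,0,0.025,0,0,0,1,-0.001,0,0.05,0,0,0,1,-0.001,0,0.075,0,0,0,1,-0.001,0,0.09,0,0,0,1,-0.001,0,0.1,0,0,0,1,-0.001,0,0.1,0,0,0,1,-0.001,0,0.1,0,0,0,1,-0.001,0,0.1,0,0,0,1]}}

```text
clock: 43.85
position: [571.3, -81.3, 49.8]
orientation: [-0.216, 3.134, 0.0]
wrist_force: [0.0, 0.8, -1.7]
width: 54.6
```

```bash
python3 plan.py 571.3 -81.4 46.8
```

```text
t 43.85 pos [571.3 -81.3  49.8] w 54.6 F [ 0.   0.8 -1.7]
shift [-0.    -0.     0.015] turn [-0.     0.    -0.005]
```

>>> {"op": "drive_tool", "data": {"series": [0,0,0.005,0,0,0,1,0,0,0.01,0,0,0,1,0,0,0.015,0,0,0,1,0,0,0.018,0,0,0,1,0,0,0.018,0,0,0,1,0,0,0.018,0,0,0,1,0,0,0.018,0,0,0,1,0,0,0.018,0,0,0,1]}}

```text
clock: 44.52
position: [571.4, -81.4, 46.8]
orientation: [-0.216, 3.134, -0.0]
wrist_force: [-2.4, -0.6, 5.3]
width: 54.2
```

```bash
python3 plan.py 571.3 -81.4 46.8
```

```text
t 44.52 pos [571.4 -81.4  46.8] w 54.2 F [-2.4 -0.6  5.3]
shift [ 0. -0. -0.] turn [-0.     0.001 -0.005]
```

Release tin, rise, go to the bottle.

>>> {"op": "drive_tool", "data": {"series": [0,0,0,0,0,0,-0.3,0,0,0,0,0,0,-0.4,0,0,0,0,0,0,-0.6,0,0,0,0,0,0,-0.7,0,0,-0.08,0,0,0,-0.7,0,0,-0.25,0,0,0,-0.7,0,0,-0.42,0,0,0,-0.7,0,0,-0.55,0,0,0,-0.7]}}

```text
clock: 45.18
position: [571.7, -81.3, 158.2]
orientation: [-0.216, 3.133, -0.0]
wrist_force: [0.4, -0.4, -0.4]
width: 72.4
```

```bash
python3 plan.py 465.5 -263.8 160
```

```text
t 45.18 pos [571.7 -81.3 158.2] w 72.4 F [ 0.4 -0.4 -0.4]
shift [ 0.651 -0.831 -0.01 ] turn [-0.     0.002 -0.005]
```

>>> {"op": "drive_tool", "data": {"series": [0.08,-0.1,-0.01,0,0,0,-0.6,0.18,-0.23,-0.01,0,0,0,-0.5,0.29,-0.37,-0.01,0,0,0,-0.4,0.4,-0.51,-0.01,0,0,0,-0.4,0.51,-0.65,-0.01,0,0,0,-0.4,0.6,-0.77,-0.01,0,0,0,-0.4,0.65,-0.83,-0.01,0,0,0,-0.4,0.65,-0.83,-0.01,0,0,0,-0.4]}}

```text
clock: 45.85
position: [462.0, -268.5, 158.0]
orientation: [0.204, -3.133, 0.003]
wrist_force: [0.1, -0.7, -1.0]
width: 60.1
```

```bash
python3 - <<'E'
from h import *
for i in range(5): w=snapshot("wrist")
cv2.imwrite("pics/o1.png",w["image"][:,:,::-1])
E
python3 plan.py 465.5 -263.8 44
```

```text
t 46.1 pos [ 466.1 -262.   158. ] w 59.8 F [-0.7  0.6 -0.1]
shift [ 0.004 -0.009  0.57 ] turn [ 0.001  0.001 -0.002]
```

View pics/o1.png

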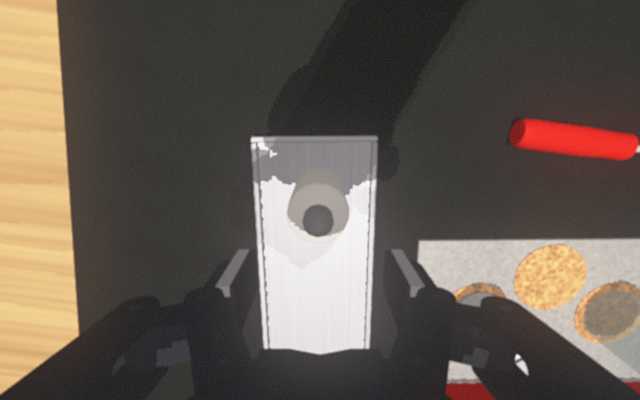

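>>> {"op": "drive_tool", "data": {"series": [0.003,-0.004,0.07,0,0,0,-0.4,0.003,-0.007,0.18,0,0,0,-0.4,0.003,-0.007,0.3,0,0,0,-0.4,0.003,-0.007,0.41,0,0,0,-0.4,0.003,-0.007,0.49,0,0,0,-0.4,0.003,-0.007,0.54,0,0,0,-0.4,0.003,-0.007,0.565,0,0,0,-0.4,0.003,-0.007,0.565,0,0,0,-0.4]}}

```text
clock: 46.77
position: [464.6, -263.9, 44.2]
orientation: [0.218, -3.133, -0.002]
wrist_force: [-0.2, 0.2, 0.0]
width: 59.6
```

>>> {"op": "drive_tool", "data": {"series": [0,0,0,0,0,0,-0.4,0,0,0,0,0,0,-0.4,0,0,0,0,0,0,-0.4,0,0,0,0,0,0,-0.4,0,0,0,0,0,0,-0.4,0,0,0,0,0,0,-0.4,0,0,0,0,0,0,-0.4,0,0,0,0,0,0,-0.4]}}

```text
clock: 47.43
position: [464.7, -265.1, 45.2]
orientation: [-0.216, 3.134, -0.0]
wrist_force: [-0.6, -0.1, -0.2]
width: 59.7
```

```bash
python3 plan.py 465.5 -263.8 44
```

```text
t 47.43 pos [ 464.7 -265.1   45.2] w 59.7 F [-0.6 -0.1 -0.2]
shift [-0.005  0.006  0.006] turn [-0.     0.    -0.005]
```

>>> {"op": "drive_tool", "data": {"series": [-0.004,0.006,0.005,0,0,0,-0.4,-0.004,0.006,0.005,0,0,0,-0.35,-0.004,0.006,0.005,0,0,0,-0.25,-0.004,0.006,0.005,0,0,0,-0.15,-0.004,0.006,0.005,0,0,0,-0.05,-0.004,0.006,0.005,0,0,0,0.2,-0.004,0.006,0.005,0,0,0,0.6,-0.004,0.006,0.005,0,0,0,1]}}

```text
clock: 48.1
position: [465.4, -263.7, 44.2]
orientation: [-0.216, 3.134, 0.0]
wrist_force: [-0.5, 2.1, 2.7]
width: 44.6
```

```bash
python3 plan.py 521.2 -18.5 110
```

```text
t 48.1 pos [ 465.4 -263.7   44.2] w 44.6 F [-0.5  2.1  2.7]
shift [-0.445  1.176 -0.329] turn [ 0.     0.    -0.005]
```

>>> {"op": "drive_tool", "data": {"series": [0,0,-0.06,0,0,0,1,0,0,-0.16,0,0,0,1,0,0,-0.28,0,0,0,1,-0.02,0.05,-0.4,0,0,0,1,-0.06,0.16,-0.48,0,0,0,1,-0.12,0.3,-0.52,0,0,0,1,-0.17,0.44,-0.53,0,0,0,1,-0.23,0.59,-0.53,0,0,0,1]}}

```text
clock: 48.77
position: [495.2, -140.4, 151.9]
orientation: [-0.213, 3.132, -0.002]
wrist_force: [0.5, 0.3, -1.8]
width: 44.5
```

>>> {"op": "drive_tool", "data": {"series": [-0.05,0.14,0,0,0,0,1,-0.11,0.28,0,0,0,0,1,-0.155,0.4,0,0,0,0,1,-0.19,0.49,0,0,0,0,1,-0.205,0.55,0,0,0,0,1,-0.215,0.575,0,0,0,0,1,-0.215,0.585,0,0,0,0,1,-0.215,0.585,0,0,0,0,1]}}

```text
clock: 49.43
position: [521.0, -19.1, 150.2]
orientation: [0.216, -3.134, 0.001]
wrist_force: [0.0, -0.3, -2.0]
width: 45.0
```

>>> {"op": "drive_tool", "data": {"series": [0,0,0,0,0,0,1,0,0,0,0,0,0,1,0,0,0,0,0,0,1,0,0,0,0,0,0,1,0,0,0,0,0,0,1,0,0,0,0,0,0,1,0,0,0,0,0,0,1,0,0,0,0,0,0,1]}}

```text
clock: 50.1
position: [521.2, -18.8, 150.1]
orientation: [0.216, -3.134, -0.0]
wrist_force: [0.5, -0.6, -2.1]
width: 45.1
```

```bash
python3 plan.py 521.2 -18.4 45.2
python3 - <<'E'
from h import *
w=snapshot("wrist")
cv2.imwrite("pics/p1.png",w["image"][:,:,::-1])
E
```

```text
t 50.1 pos [521.2 -18.8 150.1] w 45.1 F [ 0.5 -0.6 -2.1]
shift [-0.     0.002  0.524] turn [ 0.    -0.    -0.005]
```

View pics/p1.png

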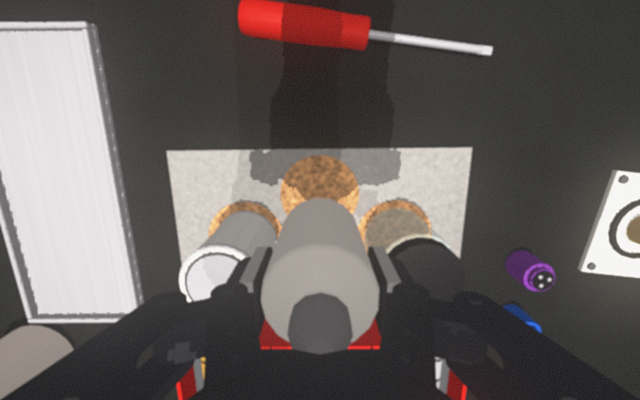

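Good alignment. Descend.

>>> {"op": "drive_tool", "data": {"series": [0,0.001,0.05,0,0,0,1,0,0.001,0.13,0,0,0,1,0,0.001,0.22,0,0,0,1,0,0.001,0.31,0,0,0,1,0,0.001,0.39,0,0,0,1,0,0.001,0.45,0,0,0,1,0,0.001,0.48,0,0,0,1,0,0.001,0.49,0,0,0,1]}}

```text
clock: 50.82
position: [520.3, -18.5, 50.6]
orientation: [0.216, -3.132, -0.001]
wrist_force: [-0.1, -0.9, -1.4]
width: 44.7
```

>>> {"op": "drive_tool", "data": {"series": [0,0,0,0,0,0,1,0,0,0,0,0,0,1,0,0,0,0,0,0,1,0,0,0,0,0,0,1,0,0,0,0,0,0,1,0,0,0,0,0,0,1,0,0,0,0,0,0,1,0,0,0,0,0,0,1]}}

```text
clock: 51.48
position: [521.3, -18.6, 52.3]
orientation: [-0.216, 3.134, -0.0]
wrist_force: [-0.7, 1.0, -2.2]
width: 44.9
```

```bash
python3 plan.py 521.2 -18.4 45.2
```

```text
t 51.48 pos [521.3 -18.6  52.3] w 44.9 F [-0.7  1.  -2.2]
shift [0.    0.001 0.035] turn [-0.     0.    -0.005]
```

>>> {"op": "drive_tool", "data": {"series": [0,0.001,0.008,0,0,0,1,0,0.001,0.016,0,0,0,1,0,0.001,0.024,0,0,0,1,0,0.001,0.03,0,0,0,1,0,0.001,0.035,0,0,0,1,0,0.001,0.038,0,0,0,1,0,0.001,0.038,0,0,0,1,0,0.001,0.038,0,0,0,1]}}

```text
clock: 52.15
position: [521.1, -18.4, 45.2]
orientation: [0.216, -3.134, 0.0]
wrist_force: [-3.0, -0.2, 7.0]
width: 44.6
```

```bash
python3 plan.py 521.2 -18.4 45.2
```

```text
t 52.15 pos [521.1 -18.4  45.2] w 44.6 F [-3.  -0.2  7. ]
shift [-0.001 -0.    -0.   ] turn [-0.    -0.001 -0.005]
```

Contact. Release gently, rise, and retreat.

>>> {"op": "drive_tool", "data": {"series": [0,0,0,0,0,0,-0.1,0,0,0,0,0,0,-0.2,0,0,0,0,0,0,-0.35,0,0,0,0,0,0,-0.4,0,0,-0.08,0,0,0,-0.4,0,0,-0.25,0,0,0,-0.4,0,0,-0.43,0,0,0,-0.4,0,0,-0.6,0,0,0,-0.4]}}

```text
clock: 52.82
position: [520.7, -18.3, 165.5]
orientation: [0.216, -3.133, -0.0]
wrist_force: [1.1, -0.5, 0.2]
width: 59.5
```

>>> {"op": "drive_tool", "data": {"series": [0,0,-0.15,0,0,0,-0.4,0,0,-0.25,0,0,0,-0.4,0,0,-0.3,0,0,0,-0.4,0,0,-0.3,0,0,0,-0.4,0,0,-0.3,0,0,0,-0.4,0,0,-0.3,0,0,0,-0.4,0,0,-0.3,0,0,0,-0.4,0,0,-0.3,0,0,0,-0.4]}}

```text
clock: 53.48
position: [520.2, -18.4, 222.8]
orientation: [0.216, -3.131, -0.001]
wrist_force: [-0.6, 0.7, 0.3]
width: 59.8
```

```bash
python3 - <<'E'
from h import *
w=snapshot("wrist"); pickle.dump(w,open("q1.pkl","wb"))
crop(w,"pics/q1.png",130,110,480,330,2.2)
s=snapshot("scene"); crop(s,"pics/q2.png",195,110,495,310,2.6)
E
python3 plan.py 400 300 230
```

```text
t 53.58 pos [520.6 -18.4 223.4] w 59.4 F [-0.4 -0.3 -0.8]
shift [ 0.379  1.66  -0.032] turn [ 0.001 -0.002 -0.005]
```

View pics/q1.png

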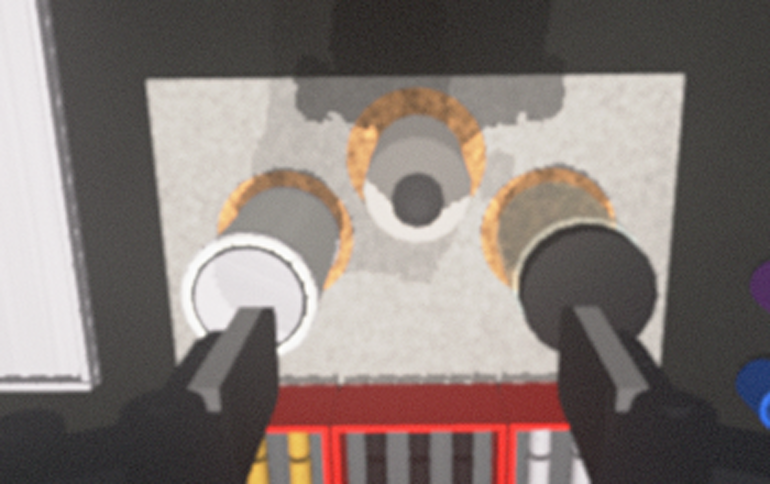

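View pics/q2.png

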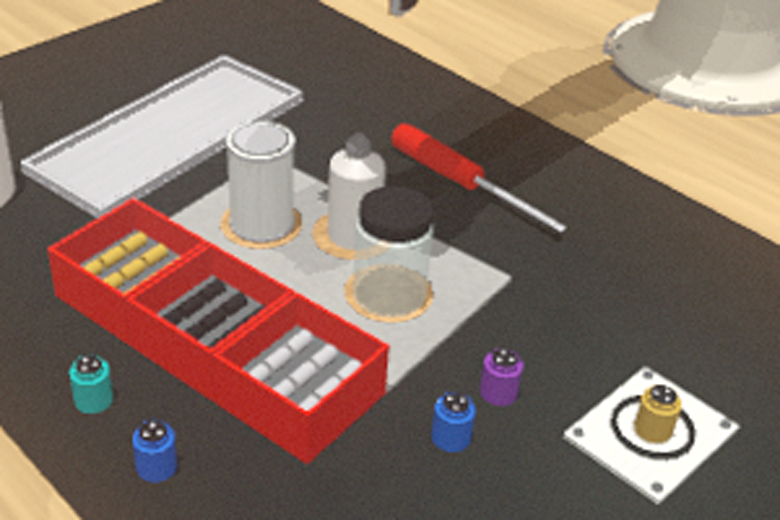

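>>> {"op": "drive_tool", "data": {"series": [0.02,0.12,0,0,0,0,-0.4,0.05,0.27,0,0,0,0,-0.4,0.09,0.42,0,0,0,0,-0.4,0.13,0.57,0,0,0,0,-0.4,0.17,0.72,0,0,0,0,-0.4,0.21,0.87,0,0,0,0,-0.4,0.23,1,0,0,0,0,-0.4,0.23,1,0,0,0,0,-0.4]}}

```text
clock: 54.25
position: [445.8, 179.5, 224.5]
orientation: [0.229, -3.133, -0.004]
wrist_force: [0.6, 0.6, -0.2]
width: 59.7
```

>>> {"op": "drive_tool", "data": {"series": [0.04,0.15,0,0,0,0,-0.4,0.09,0.3,0,0,0,0,-0.4,0.13,0.45,0,0,0,0,-0.4,0.18,0.6,0,0,0,0,-0.4,0.22,0.75,0,0,0,0,-0.4,0.27,0.9,0,0,0,0,-0.4,0.3,1,0,0,0,0,-0.4,0.3,1,0,0,0,0,-0.4]}}

```text
clock: 54.92
position: [358.3, 368.1, 224.5]
orientation: [0.227, -3.132, -0.005]
wrist_force: [0.6, 0.5, 0.1]
width: 59.8
```

>>> {"op": "drive_tool", "data": {"series": [0.06,0.15,0,0,0,0,-0.4,0.12,0.3,0,0,0,0,-0.4,0.18,0.45,0,0,0,0,-0.4,0.24,0.6,0,0,0,0,-0.4,0.3,0.75,0,0,0,0,-0.4,0.36,0.9,0,0,0,0,-0.4,0.4,1,0,0,0,0,-0.4,0.4,1,0,0,0,0,-0.4]}}

```text
clock: 55.58
position: [250.6, 554.3, 224.2]
orientation: [0.225, -3.131, -0.004]
wrist_force: [-0.4, 0.6, -0.1]
width: 59.5
```

```bash
python3 - <<'E'
from h import *
P,_=pickle.load(open("first.pkl","rb"))
boxes={"top":{"jar":(285,190,319,232),"bottle":(316,203,350,242),"tin":(341,180,380,222),"bins":(262,122,382,182),"mug":(422,95,472,155),"dish":(180,108,226,156),"screwdriver":(278,270,376,292)},
"scene":{"jar":(325,178,365,236),"bottle":(315,158,345,205),"tin":(278,152,315,206),"bins":(212,186,345,285),"mug":(140,135,205,197),"dish":(325,312,396,380),"screwdriver":(340,150,416,204)}}
for n in("top","scene"):
    p=snapshot(n); cv2.imwrite(f"pics/r_{n}.png",p["image"][:,:,::-1]); pickle.dump(p,open(f"r_{n}.pkl","wb"))
    a=cv2.cvtColor(P[n]["image"],cv2.COLOR_RGB2GRAY).astype(np.float32);b=cv2.cvtColor(p["image"],cv2.COLOR_RGB2GRAY).astype(np.float32)
    for k,(u0,v0,u1,v1) in boxes[n].items():
        A=a[v0:v1,u0:u1];B=b[v0:v1,u0:u1]
        w=np.eye(2,3,dtype=np.float32)
        try:
            cc,w=cv2.findTransformECC(A,B,w,cv2.MOTION_TRANSLATION,(3,200,1e-5)); print(n,k,"shift px",w[:,2].round(2),"cc",round(cc,3))
        except Exception as e: print(n,k,"ECC fail")
E
python3 plan.py 400 300 230
```

```text
top jar shift px [-0.69 -0.17] cc 0.994
top bottle shift px [-0.34 -0.02] cc 0.94
top tin shift px [-0.41 -0.09] cc 0.906
top bins shift px [ 0. -0.] cc 1.0
top mug shift px [-0.  0.] cc 1.0
top dish shift px [-0.    0.01] cc 1.0
top screwdriver shift px [ 0. -0.] cc 1.0
scene jar shift px [0.55 0.41] cc 0.96
scene bottle shift px [0.24 0.26] cc 0.988
scene tin shift px [ 0.08 -0.06] cc 0.94
scene bins shift px [ 0.01 -0.03] cc 0.983
scene mug shift px [0.01 0.01] cc 1.0
scene dish shift px [-0.02  0.  ] cc 1.0
scene screwdriver shift px [0.34 0.24] cc 0.973
t 55.68 pos [254.5 550.3 223.7] w 59.7 F [-0.  -1.1 -0.2]
shift [-0.547 -1.34  -0.03 ] turn [-0.002 -0.001 -0.003]
```

View pics/r_top.png

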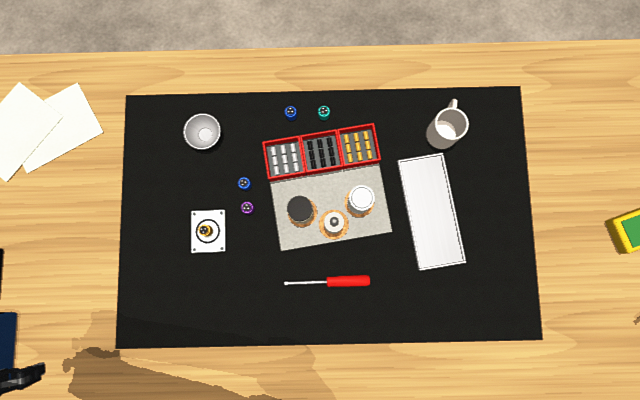

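Run:
```python
from h import *
p=pickle.load(open("r_top.pkl","rb")); crop(p,"pics/s1.png",180,195,240,265,8)
s=pickle.load(open("r_scene.pkl","rb")); crop(s,"pics/s2.png",400,235,490,310,8)
```

```text
(no output)
```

View pics/s1.png

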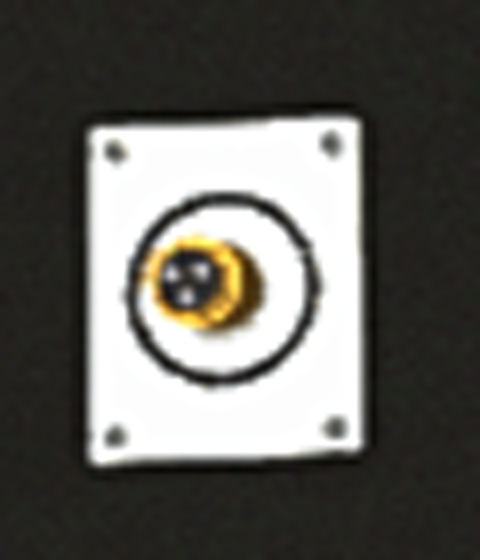

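View pics/s2.png

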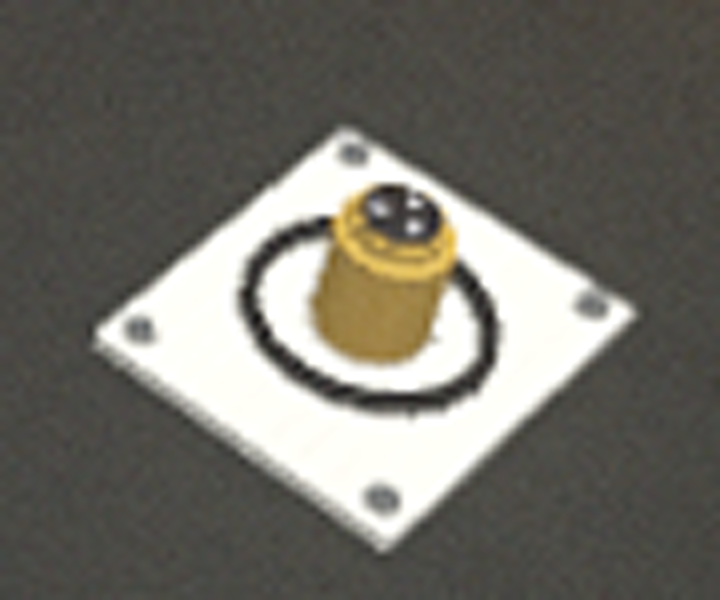

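Run:
```python
from h import *
for n in("top","scene"):
    p=pickle.load(open(f"r_{n}.pkl","rb")); o={"top":(180,195),"scene":(400,235)}[n]
    print(n,[((proj(p,[510.3,286,z])[0]-o+.5)*8-.5).round(0) for z in (6,42)])
print(manip.get_obs()["clock"], manip.job_done(), manip.get_obs()["clock"])
```

```text
top [array([224., 291.]), array([191., 284.])]
scene [array([365., 319.]), array([398., 211.])]
the job is handed in; nothing more can be done
the job is handed in; nothing more can be done
```

The job is done and handed in at about 56 s of the 138 s allowed. I don't know the verdict, since the hand-in reports none.

- **Order of work:** I moved the bottle, tin and jar upright onto the side tray. Then I stood the brass connector inside the nest ring, and only after that put the jar, tin and bottle back on their own pads. The arm then retreated clear of everything.
- **Pads:** compared with the first top picture, the jar sits about 1.4 mm, the bottle 0.7 mm and the tin 0.8 mm from where each started. All three stand upright.
- **Connector:** seen from the top and scene cameras, it stands upright and within about 1 mm of the ring's centre.
- **Bystanders:** the mug, dish and screwdriver show no shift in the top view.
- **Checks that disagreed:**
  - The scene camera read a 0.4 px shift for the screwdriver, probably a changed shadow, as the top view read 0.
  - The wrist camera and the fixed cameras put the pad centres 1 to 2 mm apart, so I placed the three things between those estimates and the original grasp poses.
- **Forces:** the wrist force readings stayed at about 8 N or less.

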